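Charge the mill pan under the media hopper and set it on the scale

TASK

Charge the mill pan: throw the toggle clamp over centre so that it locks down on the pan's tongue, and keep it locked while you pull the hopper's slide gate out until all the porcelain balls have run into the pan, push the gate fully shut again, and put every grinding cylinder that stands on the bench into the pan too (balls and cylinders in either order). Then throw the clamp fully back to open, lift the loaded pan out by its cross-bar and set it flat on the bench scale with the cross-bar over the middle of the plate, everything still in it. Do not shift or tip the glaze jar, the bowl or the mug.

Things in the scene. Friction and masses are not known exactly. Their poses are not given: they have to be found in the camera images.
- fixture: filling stand fixed to the bench: plywood base 12 mm thick, 130 mm wide, with a nest for the pan in its middle, a green hopper at its +x end, a steel toggle clamp at its -x end. Origin on the bench under the nest's middle; +y towards the gate's handle, z up. Nest fences stand 8 mm above the base along both sides and at the hopper end. Clamp bracket x -228 to -165, y -29 to 29, 57 mm high
- hopper_lip (a point): middle of the lower lip of the hopper's floor, 78 mm above the bench, 8 mm above the pan's rim and just outside it, so the pan lifts straight up; axes as the stand. From here the floor rises at 20 degrees along +x for 190 mm. Side walls 36 mm either side, their tops 97 mm above the bench at the lip and 115 mm at the gate; just behind the gate they step up to 160 mm, and to 205 mm at the far end
- clamp (a joint): angle of the clamp's handle, rad: 0 = open (handle upright, clamp arm raised), 1.3 = thrown right over against its stop and locked (handle lying back towards the stand's -x, 16 degrees above level). It goes over centre at 1.18 (locked past 1.22, open below about 0.15) and stays where it is left outside that. Light: under 5 N at the knob
- clamp_knob (a point): centre of the red ball knob, 32 mm in diameter, on top of the clamp's handle (12 mm rod); 160 mm above the bench when open, 83 mm when locked. It swings about clamp_pivot in the stand's x-z plane at a radius of 105 mm, towards the stand's -x to lock; fingers that pinch it from above along the stand's y can carry it round the arc, the ball turning between them
- clamp_pivot (a point): the pivot of the clamp's handle, 55 mm above the bench, 215 mm from the stand's origin towards -x; axis along the stand's y
- clamp_foot: sprung black rubber foot, 18 mm in diameter, on the end of the steel clamp arm that the handle drives; presses on the pan's tongue with about 4.5 N when locked. Origin in the arm, 28 mm from the face that presses. The arm is pivoted 175 mm from the stand's origin towards -x, 42 mm high; when open it stands 73 degrees up, to 120 mm high, about 50 mm on the pan's side of the knob; locked, it lies level
- gate (a joint): how far the hopper's slide gate is pulled out, m: 0 = fully shut, 0.07 = fully out (along the stand's +y); free for the balls from about 0.06. Stiff by about 2 N, stays where it is left
- gate_grip (a point): grip point of the gate's yellow upright handle: a plate 36 mm along the stand's x, 12 mm along y, its top 18 mm above this point (160 mm above the bench), its foot 37 mm below; it moves with the gate. Shut, it stands 70 mm clear of the hopper's wall, with a flat stem between them 30 mm below this point
- pan: loose steel pan, about 0.35 kg, in the nest at the start, turned like the stand. Inside 160 x 100 mm, floor 4 mm thick, walls 3 mm, rim 58 mm high; a flat tongue 6 mm thick and 60 mm wide sticks out 46 mm at its -x end, on which the clamp presses. Origin under the middle of its floor; x along its length towards the hopper, z up
- pan_grip (a point): centre of the pan's blue cross-bar, by which it is lifted: 14 mm wide along the pan's x, 12 mm high, spanning the pan's 100 mm width along y over its middle on two end posts; this point is 76 mm above the pan's underside, 18 mm above the rim; 66 mm lie free under the bar. Same axes as the pan
- cyl1_center (a point): centre of a white porcelain grinding cylinder, 30 mm in diameter, 36 mm long along its z, 80 g, standing on the bench at the start (three to five of the five are there)
- cyl2_center (a point): centre of a white porcelain grinding cylinder, 30 mm in diameter, 36 mm long along its z, 80 g, standing on the bench at the start (three to five of the five are there)
- cyl3_center (a point): centre of a white porcelain grinding cylinder, 30 mm in diameter, 36 mm long along its z, 80 g, standing on the bench at the start (three to five of the five are there)
- cyl4_center (a point): centre of a white porcelain grinding cylinder, 30 mm in diameter, 36 mm long along its z, 80 g, standing on the bench at the start (three to five of the five are there)
- cyl5_center (a point): centre of a white porcelain grinding cylinder, 30 mm in diameter, 36 mm long along its z, 80 g, standing on the bench at the start (three to five of the five are there)
- ball1_center (a point): centre of a red-brown porcelain ball, 25 mm in diameter, 30 g, lying in the hopper behind the gate at the start; all five are there, in two lanes
- ball2_center (a point): centre of a red-brown porcelain ball, 25 mm in diameter, 30 g, lying in the hopper behind the gate at the start; all five are there, in two lanes
- ball3_center (a point): centre of a red-brown porcelain ball, 25 mm in diameter, 30 g, lying in the hopper behind the gate at the start; all five are there, in two lanes
- ball4_center (a point): centre of a red-brown porcelain ball, 25 mm in diameter, 30 g, lying in the hopper behind the gate at the start; all five are there, in two lanes
- ball5_center (a point): centre of a red-brown porcelain ball, 25 mm in diameter, 30 g, lying in the hopper behind the gate at the start; all five are there, in two lanes
- scale_top (a point): middle of the bench scale's plate, on its upper face, 40 mm above the bench. The plate measures 140 mm along x and 220 mm along y, z up; fixed. The grey scale's narrow display shelf lies on its -x side, below the plate
- glaze_jar: white glaze jar with a black cap, 66 mm in diameter, 85 mm high; origin under its middle. Leave alone
- bisque_bowl: red-brown bowl, 100 mm wide, 50 mm high; origin under its middle. Leave alone
- water_mug: blue mug, 76 mm wide, 85 mm high; origin under its middle. Leave alone

How it is judged:
On the way, in this order (a step that is already met when the one before it is completed fails the run):
1. the clamp is locked over centre on the pan's tongue, with the gate still shut (value of joint clamp above 1.22 rad and contact force between clamp_foot and pan above 1.5 N and value of joint gate below 0.01 m), for 0.3 s.
2. with the clamp locked, the gate has been pulled and all the balls are in the pan (value of joint clamp above 1.22 rad and contact force between clamp_foot and pan above 1.5 N and x of ball1_center in the frame of pan_grip between -0.083 and 0.083 m and y of ball1_center in the frame of pan_grip between -0.053 and 0.053 m and z of ball1_center in the frame of pan_grip between -0.076 and -0.004 m and x of ball2_center in the frame of pan_grip between -0.083 and 0.083 m and y of ball2_center in the frame of pan_grip between -0.053 and 0.053 m and z of ball2_center in the frame of pan_grip between -0.076 and -0.004 m and x of ball3_center in the frame of pan_grip between -0.083 and 0.083 m and y of ball3_center in the frame of pan_grip between -0.053 and 0.053 m and z of ball3_center in the frame of pan_grip between -0.076 and -0.004 m and x of ball4_center in the frame of pan_grip between -0.083 and 0.083 m and y of ball4_center in the frame of pan_grip between -0.053 and 0.053 m and z of ball4_center in the frame of pan_grip between -0.076 and -0.004 m and x of ball5_center in the frame of pan_grip between -0.083 and 0.083 m and y of ball5_center in the frame of pan_grip between -0.053 and 0.053 m and z of ball5_center in the frame of pan_grip between -0.076 and -0.004 m and value of joint gate above 0.03 m), for 0.2 s.
3. with the clamp still locked, the gate is fully shut and all the balls and cylinders are in the pan (value of joint clamp above 1.22 rad and contact force between clamp_foot and pan above 1.5 N and x of cyl1_center in the frame of pan_grip between -0.083 and 0.083 m and y of cyl1_center in the frame of pan_grip between -0.053 and 0.053 m and z of cyl1_center in the frame of pan_grip between -0.076 and -0.004 m and x of cyl2_center in the frame of pan_grip between -0.083 and 0.083 m and y of cyl2_center in the frame of pan_grip between -0.053 and 0.053 m and z of cyl2_center in the frame of pan_grip between -0.076 and -0.004 m and x of cyl3_center in the frame of pan_grip between -0.083 and 0.083 m and y of cyl3_center in the frame of pan_grip between -0.053 and 0.053 m and z of cyl3_center in the frame of pan_grip between -0.076 and -0.004 m and x of cyl4_center in the frame of pan_grip between -0.083 and 0.083 m and y of cyl4_center in the frame of pan_grip between -0.053 and 0.053 m and z of cyl4_center in the frame of pan_grip between -0.076 and -0.004 m and x of cyl5_center in the frame of pan_grip between -0.083 and 0.083 m and y of cyl5_center in the frame of pan_grip between -0.053 and 0.053 m and z of cyl5_center in the frame of pan_grip between -0.076 and -0.004 m and x of ball1_center in the frame of pan_grip between -0.083 and 0.083 m and y of ball1_center in the frame of pan_grip between -0.053 and 0.053 m and z of ball1_center in the frame of pan_grip between -0.076 and -0.004 m and x of ball2_center in the frame of pan_grip between -0.083 and 0.083 m and y of ball2_center in the frame of pan_grip between -0.053 and 0.053 m and z of ball2_center in the frame of pan_grip between -0.076 and -0.004 m and x of ball3_center in the frame of pan_grip between -0.083 and 0.083 m and y of ball3_center in the frame of pan_grip between -0.053 and 0.053 m and z of ball3_center in the frame of pan_grip between -0.076 and -0.004 m and x of ball4_center in the frame of pan_grip between -0.083 and 0.083 m and y of ball4_center in the frame of pan_grip between -0.053 and 0.053 m and z of ball4_center in the frame of pan_grip between -0.076 and -0.004 m and x of ball5_center in the frame of pan_grip between -0.083 and 0.083 m and y of ball5_center in the frame of pan_grip between -0.053 and 0.053 m and z of ball5_center in the frame of pan_grip between -0.076 and -0.004 m and value of joint gate below 0.006 m), for 0.3 s.
4. the clamp is thrown back open (value of joint clamp below 0.2 rad), for 0.2 s.
At the end, for the whole second after the job is handed in: the pan stands flat and still on the scale plate, its cross-bar's centre within 35 mm of the middle of the plate, with every ball and every cylinder that is present inside it; the gate is shut (within 6 mm) and the clamp is open (below 0.2 rad) (x of cyl1_center in the frame of pan_grip between -0.083 and 0.083 m and y of cyl1_center in the frame of pan_grip between -0.053 and 0.053 m and z of cyl1_center in the frame of pan_grip between -0.076 and -0.004 m and x of cyl2_center in the frame of pan_grip between -0.083 and 0.083 m and y of cyl2_center in the frame of pan_grip between -0.053 and 0.053 m and z of cyl2_center in the frame of pan_grip between -0.076 and -0.004 m and x of cyl3_center in the frame of pan_grip between -0.083 and 0.083 m and y of cyl3_center in the frame of pan_grip between -0.053 and 0.053 m and z of cyl3_center in the frame of pan_grip between -0.076 and -0.004 m and x of cyl4_center in the frame of pan_grip between -0.083 and 0.083 m and y of cyl4_center in the frame of pan_grip between -0.053 and 0.053 m and z of cyl4_center in the frame of pan_grip between -0.076 and -0.004 m and x of cyl5_center in the frame of pan_grip between -0.083 and 0.083 m and y of cyl5_center in the frame of pan_grip between -0.053 and 0.053 m and z of cyl5_center in the frame of pan_grip between -0.076 and -0.004 m and x of ball1_center in the frame of pan_grip between -0.083 and 0.083 m and y of ball1_center in the frame of pan_grip between -0.053 and 0.053 m and z of ball1_center in the frame of pan_grip between -0.076 and -0.004 m and x of ball2_center in the frame of pan_grip between -0.083 and 0.083 m and y of ball2_center in the frame of pan_grip between -0.053 and 0.053 m and z of ball2_center in the frame of pan_grip between -0.076 and -0.004 m and x of ball3_center in the frame of pan_grip between -0.083 and 0.083 m and y of ball3_center in the frame of pan_grip between -0.053 and 0.053 m and z of ball3_center in the frame of pan_grip between -0.076 and -0.004 m and x of ball4_center in the frame of pan_grip between -0.083 and 0.083 m and y of ball4_center in the frame of pan_grip between -0.053 and 0.053 m and z of ball4_center in the frame of pan_grip between -0.076 and -0.004 m and x of ball5_center in the frame of pan_grip between -0.083 and 0.083 m and y of ball5_center in the frame of pan_grip between -0.053 and 0.053 m and z of ball5_center in the frame of pan_grip between -0.076 and -0.004 m and value of joint clamp below 0.2 rad and value of joint gate below 0.006 m and horizontal distance between pan_grip and scale_top below 0.035 m and z of pan_grip in the frame of scale_top between 0.07 and 0.082 m and angle between pan_grip's own z axis and vertical below 0.06 rad and linear speed of pan below 0.02 m/s); the robot touches nothing.
It fails at once if the gate is out by more than 15 mm while the clamp is not locked (value of joint gate above 0.015 m and value of joint clamp below 1.15 rad).
It fails at once if the glaze jar is shifted by more than 30 mm or tipped (distance of glaze_jar from where it was at the start of the episode above 0.03 m or angle between glaze_jar's own z axis and vertical above 0.4 rad).
It fails at once if the bisque bowl is shifted by more than 30 mm or tipped (distance of bisque_bowl from where it was at the start of the episode above 0.03 m or angle between bisque_bowl's own z axis and vertical above 0.4 rad).
It fails at once if the water mug is shifted by more than 30 mm or tipped (distance of water_mug from where it was at the start of the episode above 0.03 m or angle between water_mug's own z axis and vertical above 0.4 rad).
Of cyl1, cyl2, cyl3, cyl4, cyl5 only 3 to 5 are there at a start; the rules pass over those that are not, and their reading is None.
At some moment in a run one of cyl1, cyl2, cyl3, cyl4, cyl5 may be knocked a few centimetres aside while the robot is not near it.
Once in a run the grip may slacken for a moment while it holds something.
It also fails if it takes over 210 s, if anything falls off the work surface, if the arm or the gripper's body presses on something with over 40 N, if the wrist force passes 120 N, or if a joint passes its speed limit or range.

ROBOT

A 6-joint arm with a two-finger parallel gripper is mounted at the origin on the work surface. World frame = base frame: x ahead of the robot, y to its left, z up, the work surface at z = 0. Lengths are in m, angles in rad, forces in N, time in s.
With the tool pointing down it reaches from about 0.225 to 0.875 m from the base axis. Payload 3.4 kg.
Tool frame: the origin (TCP) lies midway between the tips of the shut fingers; the grasp point (between the pads) lies 19 mm behind it; z points along the fingers, y is the line along which they close (so a half turn about z gives the same grasp; the last joint's range is limited). The gripper opens to 85 mm and grips with 20 to 120 N. Pads are 22 mm wide; open, the fingers measure 114 mm over their backs; the gripper's body (76 mm by 85 mm) begins 54 mm behind the grasp point. The pads swing forward as they close: fully open they stand 13 mm farther back than shut.
Start: joints at [1.003, 0.276, 1.505, -0, 1.361, -0.121], TCP at [0.248, 0.519, 0.192] pointing down, gripper open.
Joint ranges: [-2.89, 2.89], [-0.75, 2.08], [0.22, 2.7], [-1.18, 4.32], [0.11, 2.71], [-2.7, 2.7]. Speed limits (rad/s): [2.57, 2.57, 3.14, 3.14, 3.14, 3.14].

INTERFACE

Orientations are given as a unit quaternion [w, x, y, z].
In Python, from rig import * gives the robot as it stands.
- The arm moves only by the tool apply_moves, never from a script. Its argument "steps" is one flat list of numbers, 4 for each row, row after row: the shift along the world's x, y, z in cm, then the turn about the world's z in degrees. A call has 1 to 8 rows; each row is the pose to reach, as a shift and turn from the pose commanded when the call began; what a row does not reach only later rows make up. A row lasts 1/12 s, in which the tool goes at most 41.7 mm and 7.16 degrees, less where a joint would pass 70% of its speed; a pose out of reach is approached as far as the arm can. A call with a gripper value outside its range is refused whole. "jaw" is the closure in counts, from 0 (fully open) to 255 (shut), set as the call begins (left out, the last holds). The fingers move at their own pace and stop on an object; "newtons" is the grip in N (left out, the last holds). Time passes only in rows, so rows that repeat a pose let the fingers close. It gives the time, the measured TCP pose, the force, the opening and the grip force at its end, in the units of the state.
- get_state(): the state, without advancing time (a new reading comes with each control period).
- get_image(name): name is "scene" or "side" or "wrist"; returns the picture (480x640x3 uint8, red, green, blue); there is no depth.
- calibration(name): a dict with "fx", "fy", "cx", "cy" (pixels), "xyz" and "rotation" of the camera in the world. Camera axes: x right, y up, looking along -z (the intrinsics and any distortion apply to the point x, -y, -z); pixel columns grow to the right and rows downward; lengths in m; the calibration is good to about 2 mm. The wrist camera is an equidistant fisheye: a pixel r from the principal point sees the ray r / f radians off the axis. A picture is of the moment at which its call begins: read the wrist's pose just before it. calibration takes no time and is no camera call; for the wrist camera it gives the pose at the moment of the call.
- sign_off(): hands the job in; it is judged then, once.
The state is a dict: "clock": time; "qpos": joint angles; "qd": joint speeds; "effort": joint torques, N m; "position": TCP position; "ee_rot": TCP orientation; "contact_force": force on the tool from outside, world axes, zero at the start; "moment": the same for the moment, N m; "width": finger opening in m; "gripper_force": force on a finger pad.
Only numpy, scipy, OpenCV 4.12 (cv2) and the standard library are available. Lean on these libraries where they do the work, as an engineer would, in place of code of your own. Each camera call takes 0.05 s, during which the arm holds its last target. There are 200 camera calls.

## Working session

There is one attempt and no reset: what is moved stays moved. The work goes in short steps, Python scripts to look and compute and a tool call to move; the robot and the scene stay as the last step left them, time stands still between calls to the robot, and variables do not carry over. Pictures are saved under pics/ and viewed, at most 14 in all, crops included, and the job is handed in when it is done.

Besides the shell and the picture viewer there is one more tool, called after "Call:" as a command line: name --argument value ..., lists and objects as JSON in quotes. apply_moves: Moves the arm, as the interface text tells. Its arguments: {"type":"object","properties":{"steps":{"type":"array","items":{"type":"number"}},"jaw":{"type":"number"},"newtons":{"type":"number"}},"required":["steps"]}

```bash
mkdir -p pics; ls
cat > h.py <<'E'
from rig import *
import numpy as np, cv2
from scipy.spatial.transform import Rotation as R
def rot(c):
    r=np.array(c["rotation"],float)
    return r if r.shape==(3,3) else R.from_quat([r[1],r[2],r[3],r[0]]).as_matrix()
def ray(name,u,v,c=None):
    c=c or calibration(name); x=(u-c["cx"])/c["fx"]; y=(v-c["cy"])/c["fy"]
    if name=="wrist":
        t=np.hypot(x,y); s=np.sin(t)/t if t>1e-9 else 1; d=np.array([x*s,-y*s,-np.cos(t)])
    else: d=np.array([x,-y,-1.])
    d=rot(c)@d; return np.array(c["xyz"],float),d/np.linalg.norm(d)
def at(name,u,v,z,c=None):
    o,d=ray(name,u,v,c); return o+d*(z-o[2])/d[2]
def tri(rays):
    A=0;b=0
    for o,d in rays:
        P=np.eye(3)-np.outer(d,d); A=A+P; b=b+P@o
    p=np.linalg.solve(A,b); return p,[float(np.linalg.norm((np.eye(3)-np.outer(d,d))@(p-o))) for o,d in rays]
def proj(name,p,c=None):
    c=c or calibration(name); q=rot(c).T@(np.array(p)-np.array(c["xyz"])); x,y,z=q[0],-q[1],-q[2]
    if name=="wrist":
        r=np.hypot(x,y); t=np.arctan2(r,z); x,y=x/r*t,y/r*t
    else: x,y=x/z,y/z
    return c["fx"]*x+c["cx"],c["fy"]*y+c["cy"]
def snap(name,fn):
    c=calibration(name); im=get_image(name); cv2.imwrite("pics/"+fn,im[:,:,::-1]); return im,c
E
python3 - <<'E'
from h import *
for n in ["scene","side","wrist"]:
    im,c=snap(n,n+"0.png"); print(n,c)
print(get_state())
E
```

```text
pics
scene {'fx': 521.1557057449742, 'fy': 521.1557057449742, 'cx': 311.59441350736967, 'cy': 233.9765096281082, 'xyz': array([1.29056773, 0.15791658, 0.99724627]), 'rotation': array([0.59676448, 0.22187436, 0.25987985, 0.72602093])}
side {'fx': 596.2549458890481, 'fy': 596.2549458890481, 'cx': 325.4879696507034, 'cy': 234.79290917220519, 'xyz': array([ 0.31125073, -0.90736402,  0.90695519]), 'rotation': array([ 0.89612746,  0.42172965, -0.06627196, -0.12127528])}
wrist {'fx': 371.64829954431775, 'fy': 371.64829954431775, 'cx': 309.7752438471561, 'cy': 244.68569830170122, 'xyz': array([0.18540616, 0.54759915, 0.37414824]), 'rotation': array([ 0.83779691, -0.11808092, -0.07263132,  0.52808894])}
{'clock': 0.15, 'qpos': array([ 1.00299023e+00,  2.76450567e-01,  1.50578129e+00, -1.30486099e-05,
        1.36068171e+00, -1.20996273e-01]), 'qd': array([ 1.51923611e-04, -2.33750499e-03, -3.13619157e-03,  4.52864088e-04,
        2.87672174e-04,  2.72515990e-05]), 'effort': array([ 7.88979814e-04, -4.17146516e+01, -2.46031594e+01, -2.58868722e-04,
        7.87371100e-03,  6.65072093e-06]), 'position': array([0.24823794, 0.51820088, 0.1908623 ]), 'ee_rot': array([-2.16987104e-04,  2.21549816e-01,  9.75148831e-01, -6.23828260e-04]), 'contact_force': array([ 0.4691688 , -0.16066751,  0.27251499]), 'moment': array([ 0.05626865, -0.01624015,  0.00949872]), 'gripper_force': 0.0, 'width': 0.08579577214697647}
```

View pics/scene0.png

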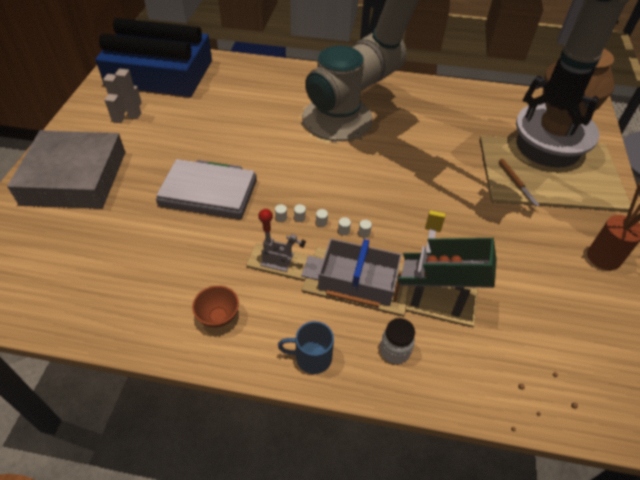

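View pics/side0.png

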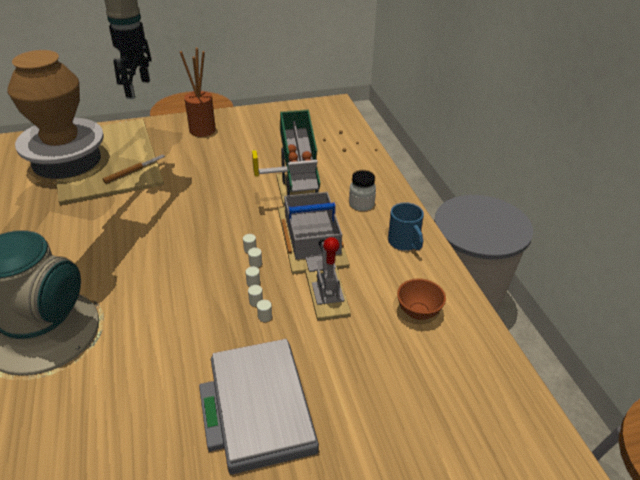

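The scene picture shows the knob at (265,216), the bar at about (361,262), the gate handle at (436,219), five cylinders from (281,213) to (365,228), and the scale plate at about (207,187). In the side picture these are the knob at (331,244), the bar at (312,208), the handle at (255,163), the cylinders from (264,310) to (250,243), and the plate at about (262,402).

```bash
cat >> h.py <<'E'
def blobs(im,lo,hi,box,amin=15):
    h=cv2.cvtColor(im,cv2.COLOR_RGB2HSV); m=cv2.inRange(h,np.array(lo),np.array(hi)); M=np.zeros_like(m)
    x0,y0,x1,y1=box; M[y0:y1,x0:x1]=m[y0:y1,x0:x1]
    n,_,s,c=cv2.connectedComponentsWithStats(M)
    return [(tuple(np.round(c[i],1)),int(s[i,4]),s[i,:4].tolist()) for i in range(1,n) if s[i,4]>=amin]
E
python3 - <<'E'
from h import *
S=cv2.imread("pics/scene0.png")[:,:,::-1].copy();D=cv2.imread("pics/side0.png")[:,:,::-1].copy()
red=((0,170,90),(8,255,255)); blue=((105,150,60),(130,255,255)); yel=((22,180,120),(35,255,255)); wh=((0,0,150),(180,75,255))
for nm,r,b1,b2 in [("knob",red,(250,200,285,230),(315,232,350,262)),("bar",blue,(345,235,380,290),(280,195,345,220)),("gate",yel,(420,205,450,235),(245,145,265,180)),("cyl",wh,(270,200,378,240),(240,230,275,325))]:
    print(nm,blobs(S,*r,b1),blobs(D,*r,b2))
def t(a,b): 
    p,e=tri([ray("scene",*a),ray("side",*b)]); return np.round(p,4),np.round(e,4)
for a,b in [((281,213),(264,310)),((300,213),(256,295)),((321,217),(253,275)),((345,226),(255,258)),((365,228),(250,243)),((176,162),(212,357)),((256,172),(288,342)),((240,213),(316,446)),((159,200),(229,464))]: print(t(a,b))
cv2.imwrite("pics/crop1.png",np.hstack([cv2.resize(S[195:325,240:500],None,fx=1.5,fy=1.5,interpolation=3),cv2.resize(D[100:330,235:360],(390//1,195*1)) ])[:,:,::-1]) if 0 else None
E
```

```text
knob [((np.float64(264.9), np.float64(214.1)), 115, [259, 209, 13, 11])] [((np.float64(331.0), np.float64(242.9)), 137, [324, 237, 15, 13])]
bar [((np.float64(361.1), np.float64(258.4)), 197, [355, 241, 13, 37])] [((np.float64(311.0), np.float64(207.8)), 286, [289, 203, 46, 15])]
gate [((np.float64(436.7), np.float64(213.8)), 65, [429, 211, 16, 7])] [((np.float64(254.4), np.float64(154.2)), 44, [252, 150, 6, 9])]
cyl [((np.float64(280.5), np.float64(208.3)), 84, [275, 204, 12, 9]), ((np.float64(299.5), np.float64(208.4)), 81, [294, 204, 12, 9]), ((np.float64(321.6), np.float64(213.2)), 85, [316, 209, 12, 9]), ((np.float64(344.4), np.float64(221.6)), 83, [339, 217, 12, 9]), ((np.float64(365.3), np.float64(223.9)), 84, [360, 220, 12, 9])] [((np.float64(248.8), np.float64(237.6)), 84, [243, 234, 13, 8]), ((np.float64(254.1), np.float64(251.7)), 94, [248, 248, 13, 9]), ((np.float64(252.0), np.float64(270.7)), 104, [246, 266, 13, 10]), ((np.float64(254.6), np.float64(289.5)), 116, [248, 285, 14, 10]), ((np.float64(263.5), np.float64(304.5)), 123, [257, 300, 14, 11])]
(array([ 0.4334, -0.0744,  0.0212]), array([0.0005, 0.0005]))
(array([ 0.4251, -0.0278,  0.0216]), array([0.0014, 0.0014]))
(array([0.4303, 0.0277, 0.0258]), array([0.0002, 0.0002]))
(array([0.4444, 0.0896, 0.0196]), array([0.0021, 0.0021]))
(array([0.4429, 0.1395, 0.0224]), array([0.0015, 0.0015]))
(array([ 0.3577, -0.3167,  0.1389]), array([0.0573, 0.0573]))
(array([ 0.4221, -0.176 ,  0.089 ]), array([0.0496, 0.0496]))
(array([ 0.4282, -0.2608, -0.0904]), array([0.0783, 0.0783]))
(array([ 0.3543, -0.3995, -0.0284]), array([0.0526, 0.0526]))
```

Run:
```python
from h import *
def t(n,a,b): 
    p,e=tri([ray("scene",*a),ray("side",*b)]); print(n,np.round(p,4),np.round(e[0],4)); return p
k=t("knob",(264.9,214.6),(331,243.4)); 
b=t("bar",(361.3,258.9),(311.5,207.8)); g=t("gatetop",(437,214.5),(254.6,155))
t("gate",(436.5,219.5),(255,163))
for i,(a,c) in enumerate([((280.5,208.8),(263.5,305)),((299.5,208.8),(254.6,290)),((321.6,213.7),(252,271)),((344.4,222),(254.1,252)),((365.3,224.2),(248.8,238))]): t("cyltop%d"%i,a,c)
q=[t("plate",a,c) for a,c in [((256,172),(212,357)),((176,162),(229,464)),((240,213),(288,342)),((159,200),(316,446))]]
c=np.mean(q,0); print("platec",c, "yaw y-axis",np.degrees(np.arctan2(*((q[0]+q[2]-q[1]-q[3])[:2]*[-1,1]))))
yaw=np.arctan2(*(b-k)[[1,0]]); print("yaw",np.degrees(yaw),np.linalg.norm((b-k)[:2]))
x=np.array([np.cos(yaw),np.sin(yaw)]);y=np.array([-x[1],x[0]])
print("gate in stand", (g-b)[:2]@x,(g-b)[:2]@y)
```

```text
knob [ 0.5719 -0.0726  0.1662] 0.0002
bar [0.5908 0.1446 0.0904] 0.0002
gatetop [0.4908 0.2913 0.1584] 0.0008
gate [0.489  0.2927 0.1376] 0.0031
cyltop0 [ 0.4331 -0.0752  0.0365] 0.0003
cyltop1 [ 0.4237 -0.0286  0.0365] 0.0004
cyltop2 [0.429  0.0287 0.0369] 0.0002
cyltop3 [0.4447 0.0884 0.0367] 0.0002
cyltop4 [0.4418 0.1395 0.0367] 0.0005
plate [ 0.3144 -0.1724  0.0313] 0.0034
plate [ 0.3148 -0.3943  0.0304] 0.0005
plate [ 0.4599 -0.1736  0.0278] 0.0008
plate [ 0.4542 -0.3928  0.0215] 0.0026
platec [ 0.38582675 -0.28329981  0.02774473] yaw y-axis -0.6980311406796373
yaw 85.03663252510754 0.21800182750992
gate in stand 0.13752823651763868 0.11236160942015719
```

Call:
apply_moves --steps '[8, -15, 6, -14, 16, -30, 8, -28, 16, -30, 8, -35, 16, -30, 8, -35, 16, -30, 8, -35, 16, -30, 8, -35, 16, -30, 8, -35, 16, -30, 8, -35]' --jaw 0 --newtons 30

```text
clock: 0.82
position: [0.4012, 0.2307, 0.2684]
ee_rot: [0.0, 0.504, 0.863, 0.0]
contact_force: [0.3, 1.0, -0.2]
width: 0.0852
gripper_force: 0.0
```

Call:
apply_moves --steps '[16.4, -29.1, -3, -34, 16.4, -29.1, -3, -34, 16.4, -29.1, -3, -34, 16.4, -29.1, -3, -34, 16.4, -29.1, -3, -34, 16.4, -29.1, -3, -34, 16.4, -29.1, -3, -34, 16.4, -29.1, -3, -34]'

```text
clock: 1.48
position: [0.5644, -0.0586, 0.2378]
ee_rot: [-0.0, 0.735, 0.678, 0.0]
contact_force: [0.3, 0.6, -0.0]
width: 0.0853
gripper_force: 0.0
```

Run:
```python
from h import *
im,c=snap("wrist","w1.png"); print(get_state()["position"],c["xyz"])
print(proj("wrist",[.5719,-.0726,.16],c), blobs(im,(0,170,90),(8,255,255),(0,0,640,480),60), blobs(im,(105,150,60),(130,255,255),(0,0,640,480),60))
```

```text
[ 0.56877057 -0.06672044  0.23607884] [0.56983461 0.00978099 0.42121817]
(np.float64(321.5786080251866), np.float64(254.03067927798148)) [((np.float64(462.2), np.float64(267.7)), 1156, [435, 241, 51, 52])] [((np.float64(325.1), np.float64(3.9)), 914, [267, 0, 113, 14])]
```

View pics/w1.png

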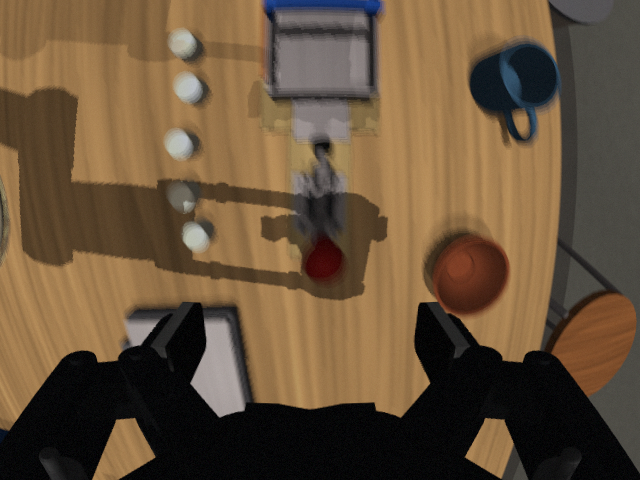

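The wrist picture shows the knob at about (323,260) between the open fingers, with the bowl at (470,272) clear of them. The pan's bar is at the top edge, and all five cylinders are at left.

Run:
```python
from h import *
im,c=snap("wrist","w2.png"); s=get_state();print(s["position"])
print(blobs(im,(0,180,50),(10,255,255),(280,220,370,300),60)); 
b=blobs(im,(0,180,50),(10,255,255),(280,220,370,300),60)
for q in b: print(at("wrist",*q[0],.16,c))
print(at("wrist",325,4,.088,c),[at("wrist",*p,.07,c) for p in [(277,97),(370,97)]])
print([at("wrist",*p,.004,c) for p in [(470,272)]])
```

```text
[ 0.56636374 -0.06248093  0.23618788]
[((np.float64(312.4), np.float64(248.5)), 1007, [291, 228, 44, 40])]
[ 0.57004881 -0.07602575  0.16      ]
[0.59912278 0.12658058 0.088     ] [array([0.54832795, 0.04463519, 0.07      ]), array([0.63423467, 0.03822391, 0.07      ])]
[array([ 0.76561383, -0.17252372,  0.004     ])]
```

Call:
apply_moves --steps '[-0.1, -0.2, -3, 0, -0.1, -0.2, -6, 0, -0.1, -0.2, -6, 0, -0.1, -0.2, -6, 0]'

```text
clock: 1.92
position: [0.5615, -0.0579, 0.177]
ee_rot: [-0.002, 0.735, 0.678, -0.001]
contact_force: [-0.6, -0.2, 0.6]
width: 0.086
gripper_force: 0.0
```

Run:
```python
from h import *
im,c=snap("wrist","w3.png"); s=get_state();print(s["position"],s["ee_rot"])
b=blobs(im,(0,180,50),(10,255,255),(230,180,420,360),60)
for q in b: print(q,at("wrist",*q[0],.16,c))
```

```text
[ 0.56306923 -0.05822043  0.17879922] [-4.57880170e-05  7.34757149e-01  6.78330249e-01  6.54218756e-05]
((np.float64(328.4), np.float64(293.3)), 1612, [301, 269, 55, 48]) [ 0.57069717 -0.07708736  0.16      ]
```

Call:
apply_moves --steps '[0.85, -1.7, 0, 0, 0.85, -1.7, 0, 0, 0.85, -1.7, -2, 0, 0.85, -1.7, -4, 0, 0.85, -1.7, -4, 0, 0.85, -1.7, -4, 0]'

```text
clock: 2.47
position: [0.5715, -0.0751, 0.139]
ee_rot: [-0.0, 0.735, 0.678, 0.0]
contact_force: [0.8, 0.0, 0.2]
width: 0.0856
gripper_force: 0.0
```

Call:
apply_moves --steps '[0, 0, 0, 0, 0, 0, 0, 0, 0, 0, 0, 0, 0, 0, 0, 0, 0, 0, 0, 0, 0, 0, 0, 0, 0, 0, 0, 0, 0, 0, 0, 0]' --jaw 255 --newtons 25

```text
clock: 3.13
position: [0.5715, -0.0757, 0.1382]
ee_rot: [0.0, 0.735, 0.678, 0.0]
contact_force: [-0.3, -0.2, -0.1]
width: 0.0002
gripper_force: 0.0
```

Run:
```python
from h import *
im,c=snap("wrist","w4.png"); im2,_=snap("side","s1.png"); 
cv2.imwrite("pics/c4.png",np.hstack([cv2.resize(im,(400,300)),cv2.resize(im2[180:330,240:440],(400,300))])[:,:,::-1])
```

```text
(no output)
```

View pics/c4.png

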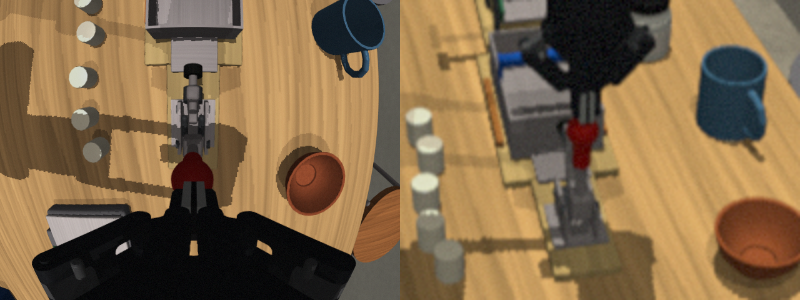

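The crop shows the shut fingers standing just on the −y side of the red knob, at about (192,172) in the left half. The pinch missed in y, so I'll measure again.

Run:
```python
from h import *
S,_=snap("scene","sc1.png"); D=cv2.imread("pics/s1.png")[:,:,::-1].copy(); W=cv2.imread("pics/w4.png")[:,:,::-1].copy(); c=calibration("wrist")
print(get_state()["position"])
a=blobs(S,(0,170,60),(10,255,255),(245,190,290,240)); b=blobs(D,(0,170,60),(10,255,255),(310,220,350,280)); w=blobs(W,(0,180,50),(10,255,255),(200,180,420,360)); print(a,b,w)
cv2.imwrite("pics/c5.png",np.hstack([cv2.resize(S[185:275,230:350],(400,300),interpolation=2),cv2.resize(D[220:295,280:380],(400,300),interpolation=2)])[:,:,::-1])
for p in [(.5715,-.0757,.138),(.571,-.073,.16),(.571,-.066,.16)]: print(proj("scene",p),proj("side",p),proj("wrist",p,c))
```

```text
[ 0.57148808 -0.07566633  0.1381537 ]
[((np.float64(265.6), np.float64(219.8)), 155, [259, 212, 13, 19])] [((np.float64(330.6), np.float64(250.7)), 198, [324, 240, 15, 24])] [((np.float64(305.7), np.float64(278.6)), 1622, [274, 254, 67, 50])]
(np.float64(264.2277728739516), np.float64(222.97707269741576)) (np.float64(330.8146446732907), np.float64(255.4231941818855)) (np.float64(310.02105265926394), np.float64(274.08389258832415))
(np.float64(264.9138912602665), np.float64(216.271059333485)) (np.float64(330.42662237137273), np.float64(246.01096170324155)) (np.float64(308.5360318722882), np.float64(285.22099277260173))
(np.float64(268.07368773302903), np.float64(216.7550456830289)) (np.float64(329.4166234987005), np.float64(243.73780234004772)) (np.float64(307.3114226243118), np.float64(271.26550615296316))
```

View pics/c5.png

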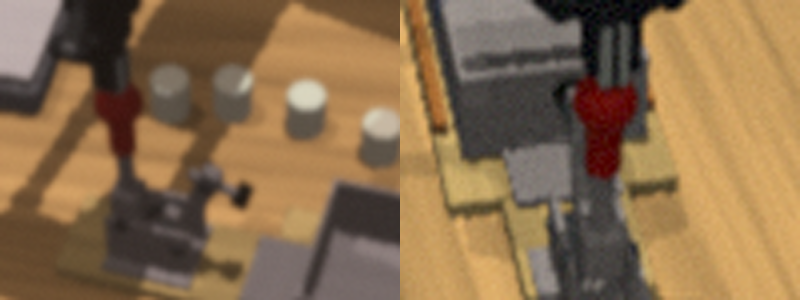

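Call:
apply_moves --steps '[0, 0, 0, 0, 0, 0, 0, 0, 0, 0, 0, 0, 0, 0, 0, 0, 0, 0, 0, 0, 0, 0, 0, 0]' --jaw 0

```text
clock: 3.78
position: [0.5715, -0.0757, 0.1382]
ee_rot: [0.0, 0.735, 0.678, 0.0]
contact_force: [-0.3, 0.4, 0.7]
width: 0.0725
gripper_force: 0.0
```

Run:
```python
from h import *
W,c=snap("wrist","w5.png"); S,_=snap("scene","sc2.png"); D,_=snap("side","s2.png")
print(get_state()["position"],get_state()["width"])
for n,im,bx in [("scene",S,(245,190,290,240)),("side",D,(310,220,350,280)),("wrist",W,(200,180,420,380))]: print(n,blobs(im,(0,170,60),(10,255,255),bx))
cv2.imwrite("pics/c6.png",np.hstack([cv2.resize(W[200:380,180:420],(400,300),interpolation=2),cv2.resize(D[205:295,270:390],(400,300),interpolation=2)])[:,:,::-1])
```

```text
[ 0.57149167 -0.07567624  0.13823066] 0.08526193781877876
scene [((np.float64(266.2), np.float64(218.6)), 164, [262, 209, 10, 22])]
side [((np.float64(330.8), np.float64(248.7)), 220, [324, 238, 15, 26])]
wrist [((np.float64(306.3), np.float64(303.0)), 1471, [276, 282, 62, 40])]
```

View pics/c6.png

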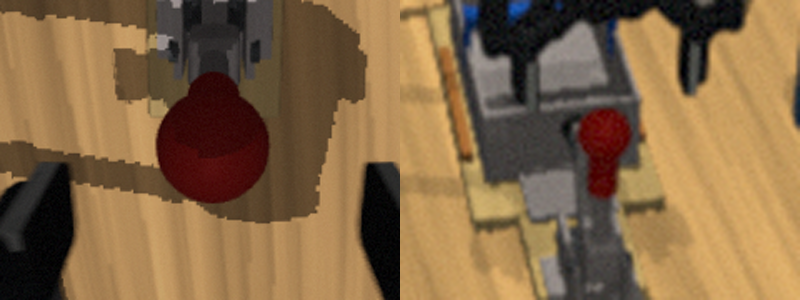

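Run:
```python
from h import *
S=cv2.imread("pics/sc2.png");D=cv2.imread("pics/s2.png");W=cv2.imread("pics/w5.png")
cv2.imwrite("pics/c7.png",np.hstack([cv2.resize(S[150:250,215:315],(400,400),interpolation=2),cv2.resize(D[180:280,285:385],(400,400),interpolation=2)]))
c=calibration("wrist"); print(get_state()["position"],c["xyz"])
for z in (.138,.151,.17,.19): print(z,[np.round(proj(n,(.5715,-.0757,z)),1) for n in("scene","side","wrist")])
print(np.round(rot(c),3), get_state()["qpos"])
```

```text
[ 0.57149167 -0.07567624  0.13823066] [ 0.57683344 -0.00716141  0.32164649]
0.138 [array([264.2, 223. ]), array([330.8, 255.4]), array([309.9, 274.1])]
0.151 [array([263.9, 219. ]), array([331. , 250.4]), array([310. , 283.3])]
0.17 [array([263.4, 213.1]), array([331.2, 242.9]), array([310. , 299.1])]
0.19 [array([262.8, 206.8]), array([331.4, 234.8]), array([310. , 319.8])]
[[ 0.997  0.077  0.022]
 [-0.08   0.958  0.275]
 [ 0.    -0.276  0.961]] [-2.52305754e-01  3.12200777e-01  1.58842159e+00 -3.81777812e-05
  1.24088402e+00 -1.72003783e-01]
```

View pics/c7.png

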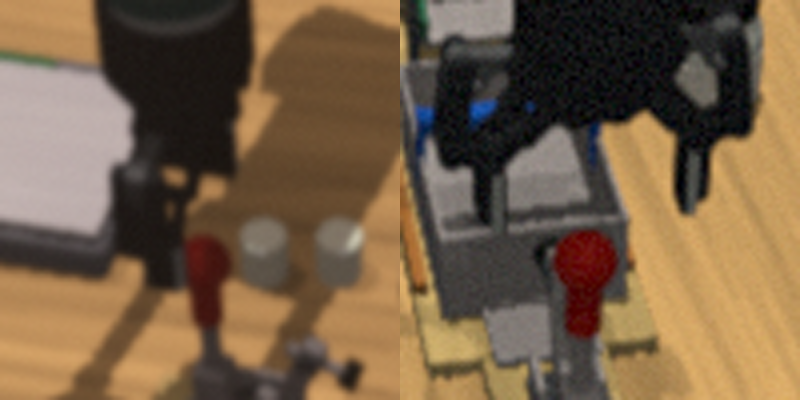

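The crop shows the open fingers beside the knob. In the scene half the near finger's tip is at (256,221), left of the ball at (267,215). In the side half the tips are at (307,236) and (357,232).

Run:
```python
from h import *
print(tri([ray("scene",256.3,221.3),ray("side",357.5,232.5)]))
print(tri([ray("scene",256.3,221.3),ray("side",357.5,232.5)])[0]-[.5715+.043*.996,-.0757-.043*.087*-1,.151])
print(tri([ray("scene",267,215),ray("side",331,245)]))
c=calibration("wrist")
# wrist finger tips inner front edges
for u,v in [(180+70*.6,200+165*.6),(180+365*.6,200+165*.6)]: print(at("wrist",u,v,.151,c),at("wrist",u,v,.19,c))
```

```text
(array([ 0.61890805, -0.07988811,  0.19174528]), [0.003542271320734681, 0.0035422713207346962])
[ 0.00458005 -0.00792911  0.04074528]
(array([ 0.57088633, -0.07010212,  0.16207579]), [0.0024421493570810867, 0.0024421493570810295])
[ 0.52585454 -0.0811866   0.151     ] [ 0.53750539 -0.06426869  0.19      ]
[ 0.61628079 -0.08845553  0.151     ] [ 0.60726539 -0.06987636  0.19      ]
```

Every view puts the real fingertips about 35 mm higher than the reported TCP, so the fingers closed above the ball. I'll lower them and test it.

Call:
apply_moves --steps '[0, 0.3, -2, 0, 0, 0.3, -3.5, 0, 0, 0.3, -3.5, 0, 0, 0.3, -3.5, 0]'

```text
clock: 4.27
position: [0.5709, -0.0725, 0.1027]
ee_rot: [-0.001, 0.735, 0.678, -0.001]
contact_force: [0.8, 0.6, 0.0]
width: 0.0854
gripper_force: 0.0
```

Call:
apply_moves --steps '[0, 0, 0, 0, 0, 0, 0, 0, 0, 0, 0, 0, 0, 0, 0, 0, 0, 0, 0, 0, 0, 0, 0, 0, 0, 0, 0, 0, 0, 0, 0, 0]' --jaw 255 --newtons 25

```text
clock: 4.93
position: [0.5705, -0.0727, 0.104]
ee_rot: [-0.0, 0.735, 0.678, -0.001]
contact_force: [-4.2, -1.2, 5.1]
width: 0.0304
gripper_force: 24.5
```

Call:
apply_moves --steps '[0, 0, 0, 0, 0, 0, 0, 0, 0, 0, -0.6, 0, 0, 0, -0.6, 0]' --jaw 100

```text
clock: 5.27
position: [0.5711, -0.0725, 0.096]
ee_rot: [-0.001, 0.735, 0.678, -0.0]
contact_force: [-1.1, 0.4, 0.5]
width: 0.0519
gripper_force: 0.0
```

Call:
apply_moves --steps '[0, 0, 0, 0, 0, 0, 0, 0, 0, 0, 0, 0, 0, 0, 0, 0, 0, 0, 0, 0]' --jaw 255 --newtons 25

```text
clock: 5.68
position: [0.5704, -0.0725, 0.097]
ee_rot: [-0.001, 0.735, 0.678, -0.001]
contact_force: [-3.8, 0.0, 0.1]
width: 0.031
gripper_force: 24.7
```

Call:
apply_moves --steps '[-0.08, -0.9, 0, 0, -0.15, -1.77, -0.15, 0, -0.22, -2.6, -0.35, 0, -0.3, -3.48, -0.6, 0, -0.38, -4.3, -0.95, 0, -0.45, -5.1, -1.34, 0, -0.51, -5.85, -1.8, 0, -0.57, -6.57, -2.34, 0]'

```text
clock: 6.35
position: [0.5648, -0.1396, 0.0733]
ee_rot: [-0.001, 0.735, 0.678, -0.001]
contact_force: [-4.0, 2.1, -0.4]
width: 0.0302
gripper_force: 25.6
```

Call:
apply_moves --steps '[-0.06, -0.65, -0.6, 0, -0.12, -1.29, -1.23, 0, -0.16, -1.8, -1.85, 0, -0.2, -2.23, -2.5, 0, -0.23, -2.65, -3.2, 0, -0.26, -2.97, -3.86, 0, -0.29, -3.3, -4.65, 0, -0.31, -3.53, -5.46, 0]'

```text
clock: 7.02
position: [0.5618, -0.1752, 0.0186]
ee_rot: [0.0, 0.735, 0.678, -0.001]
contact_force: [-4.2, 0.8, 0.8]
width: 0.0302
gripper_force: 26.1
```

Call:
apply_moves --steps '[0, 0, 0, 0, 0, 0, 0, 0, 0, 0, 0, 0]'

```text
clock: 7.27
position: [0.5618, -0.1751, 0.0187]
ee_rot: [0.0, 0.735, 0.678, -0.001]
contact_force: [-5.9, -1.6, -1.4]
width: 0.0303
gripper_force: 26.5
```

Call:
apply_moves --steps '[0, 0, 0, 0, 0, 0, 0, 0, 0, 0, 0, 0, 0, 0, 0, 0, 0, 0, 3, 0, 0, 0, 7, 0, 0, 0, 11, 0, 0, 0, 14, 0]' --jaw 90

```text
clock: 7.93
position: [0.5644, -0.1742, 0.1629]
ee_rot: [0.002, 0.735, 0.678, 0.001]
contact_force: [1.7, -0.4, -0.2]
width: 0.055
gripper_force: 0.0
```

Call:
apply_moves --steps '[-0.7, 4, 0, 0, -1.4, 8, 0, 0, -2.1, 12, 0, 0, -2.8, 16, 0, 0, -3.5, 20, 0, 0, -4.2, 24, 0, 0, -4.9, 28, 0, 0, -5.6, 32, 0, 0]' --jaw 0

```text
clock: 8.6
position: [0.5068, 0.1484, 0.1599]
ee_rot: [0.001, 0.735, 0.678, 0.001]
contact_force: [1.3, -0.2, -0.4]
width: 0.0852
gripper_force: 0.0
```

Call:
apply_moves --steps '[-0.6, 4, 0, 0, -1.1, 8, 0, 0, -1.5, 12, 0, 0, -1.6, 14, 0, 0, -1.6, 14, 0, 0]'

```text
clock: 9.02
position: [0.4907, 0.2914, 0.1596]
ee_rot: [-0.001, 0.733, 0.68, 0.002]
contact_force: [0.9, -0.1, 0.2]
width: 0.0857
gripper_force: 0.0
```

Run:
```python
from h import *
W,c=snap("wrist","w6.png"); s=get_state(); print(s["position"],s["ee_rot"],s["clock"])
S,_=snap("scene","sc3.png"); D,_=snap("side","s3.png")
print(blobs(S,(0,170,60),(10,255,255),(200,190,300,260)),blobs(D,(0,170,60),(10,255,255),(290,220,350,330)))
print("gate scene",blobs(S,(22,180,120),(35,255,255),(400,190,460,245)))
for q in blobs(W,(22,160,60),(36,255,255),(100,50,600,480),60): print(q,at("wrist",*q[0],.16,c))
print(proj("side",(.563,-.174,.083)),proj("wrist",(.4908,.2913,.158),c))
cv2.imwrite("pics/c8.png",np.hstack([cv2.resize(W,(400,300)),cv2.resize(D[180:330,230:430],(400,300),interpolation=2)])[:,:,::-1])
```

```text
[0.49076478 0.28874202 0.15942751] [2.12375578e-04 7.33554468e-01 6.79630111e-01 8.42548939e-04] 9.0667
[((np.float64(230.4), np.float64(230.3)), 203, [220, 223, 24, 16])] [((np.float64(339.2), np.float64(306.9)), 240, [332, 295, 17, 23])]
gate scene []
((np.float64(307.3), np.float64(266.5)), 1708, [296, 225, 23, 83]) [0.4896599  0.29595311 0.16      ]
(np.float64(340.45261941509744), np.float64(311.5733748861712)) (np.float64(310.1333306752636), np.float64(273.36530844223046))
```

View pics/c8.png

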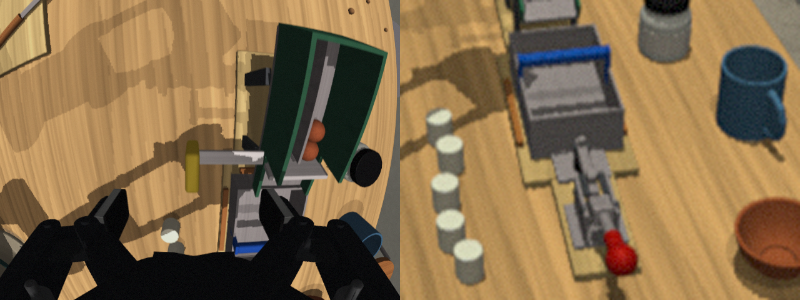

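The left half shows the yellow handle centred between the fingers at (193,166), with the gate shut and balls behind it. The right half shows the clamp thrown over and locked, with its knob at (620,255). I'll narrow the jaws and descend.

Call:
apply_moves --steps '[-0.1, 0.3, 0, 0, -0.1, 0.3, 0, 0, -0.1, 0.3, 0, 0, -0.1, 0.3, 0, 0, -0.1, 0.3, -3, 0, -0.1, 0.3, -6, 0, -0.1, 0.3, -7.7, 0, -0.1, 0.3, -7.7, 0]' --jaw 125

```text
clock: 9.83
position: [0.4867, 0.2874, 0.0784]
ee_rot: [-0.001, 0.735, 0.678, -0.004]
contact_force: [-0.5, -0.3, -1.1]
width: 0.0433
gripper_force: 0.0
```

Call:
apply_moves --steps '[0, 0, 0, 0, 0, 0, 0, 0, 0, 0, 0, 0, 0, 0, 0, 0, 0, 0, 0, 0]' --jaw 255 --newtons 40

```text
clock: 10.25
position: [0.4891, 0.2898, 0.0838]
ee_rot: [-0.0, 0.735, 0.678, 0.0]
contact_force: [-6.1, 0.2, 5.7]
width: 0.0115
gripper_force: 40.9
```

Call:
apply_moves --steps '[-1, 0.09, 0, 0, -2, 0.17, 0, 0, -3, 0.26, 0, 0, -4, 0.35, 0, 0, -5, 0.44, 0, 0, -6, 0.52, 0, 0, -6.7, 0.58, 0, 0, -6.7, 0.58, 0, 0]'

```text
clock: 10.92
position: [0.4217, 0.2956, 0.0837]
ee_rot: [0.0, 0.735, 0.678, 0.001]
contact_force: [-2.4, -0.8, 7.8]
width: 0.0116
gripper_force: 41.3
```

Call:
apply_moves --steps '[0, 0, 0, 0, 0, 0, 0, 0, 0, 0, 0, 0, 0, 0, 0, 0, 0, 0, 0, 0, 0, 0, 0, 0, 0, 0, 0, 0, 0, 0, 0, 0]'

```text
clock: 11.58
position: [0.4223, 0.2956, 0.0837]
ee_rot: [0.0, 0.735, 0.678, 0.001]
contact_force: [-2.0, -0.5, 8.2]
width: 0.0117
gripper_force: 41.3
```

Run:
```python
from h import *
W,c=snap("wrist","w7.png"); S,_=snap("scene","sc4.png"); D,_=snap("side","s4.png")
lo,hi=(0,110,60),(14,230,255)
print("balls scene",blobs(S,lo,hi,(310,230,500,310),5),"side",blobs(D,lo,hi,(275,100,345,260),5))
cv2.imwrite("pics/c9.png",np.hstack([cv2.resize(S[200:320,300:500],(400,240),interpolation=2),cv2.resize(D[100:265,220:370],(264,240) if 0 else (400,240),interpolation=2)])[:,:,::-1])
```

```text
balls scene [((np.float64(404.5), np.float64(235.4)), 10, [401, 234, 8, 3]), ((np.float64(415.4), np.float64(237.0)), 10, [412, 236, 8, 3]), ((np.float64(399.6), np.float64(240.1)), 7, [397, 239, 6, 3]), ((np.float64(404.7), np.float64(246.7)), 6, [403, 245, 4, 4]), ((np.float64(388.2), np.float64(248.5)), 12, [385, 247, 7, 4]), ((np.float64(394.2), np.float64(248.5)), 6, [393, 248, 4, 3]), ((np.float64(344.0), np.float64(257.0)), 87, [340, 252, 10, 11]), ((np.float64(330.3), np.float64(266.4)), 155, [324, 258, 13, 18]), ((np.float64(368.2), np.float64(271.6)), 74, [364, 267, 9, 10]), ((np.float64(399.3), np.float64(273.1)), 7, [398, 272, 3, 3]), ((np.float64(395.9), np.float64(291.5)), 62, [393, 282, 7, 19]), ((np.float64(352.3), np.float64(297.8)), 306, [326, 290, 54, 17])] side [((np.float64(322.1), np.float64(218.5)), 67, [318, 214, 9, 10]), ((np.float64(283.8), np.float64(225.9)), 17, [283, 220, 4, 11]), ((np.float64(304.5), np.float64(223.9)), 70, [300, 220, 10, 9]), ((np.float64(288.3), np.float64(245.7)), 22, [286, 239, 5, 14])]
```

View pics/c9.png

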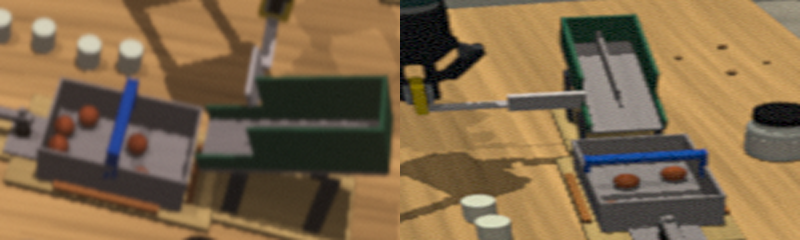

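The scene crop shows four balls in the pan, at (64,125), (58,145), (88,115) and (137,143). The hopper is empty in both views, so the fifth is probably behind the pan's near wall. I'll shut the gate and check from above.

Call:
apply_moves --steps '[1, -0.09, 0, 0, 2, -0.17, 0, 0, 3, -0.26, 0, 0, 4, -0.35, 0, 0, 5, -0.44, 0, 0, 6, -0.52, 0, 0, 6.8, -0.59, 0, 0, 7, -0.6, 0, 0]'

```text
clock: 12.4
position: [0.4887, 0.2898, 0.0837]
ee_rot: [-0.003, 0.735, 0.678, -0.002]
contact_force: [-14.3, 0.6, 16.3]
width: 0.0115
gripper_force: 42.7
```

Call:
apply_moves --steps '[0.2, 0, 0, 0, 0.2, 0, 0, 0, 0.2, 0, 0, 0]'

```text
clock: 12.65
position: [0.4887, 0.2898, 0.0838]
ee_rot: [-0.003, 0.735, 0.678, -0.003]
contact_force: [-14.4, 0.4, 14.9]
width: 0.0114
gripper_force: 43.0
```

Call:
apply_moves --steps '[-0.2, 0, 0, 0, -0.2, 0, 0, 0, -0.2, 0, 0, 0, -0.2, 0, 3, 0, -0.2, 0, 7, 0, -0.2, 0, 10, 0, -0.2, 0, 10, 0]' --jaw 125

```text
clock: 13.23
position: [0.4973, 0.291, 0.1889]
ee_rot: [0.002, 0.735, 0.678, 0.006]
contact_force: [1.1, 0.5, 0.4]
width: 0.0434
gripper_force: 0.0
```

Call:
apply_moves --steps '[0, -4, 0, 0, 0, -8, 0, 0, 1, -12, 0, 0, 2, -16, 0, 0, 3, -20, 0, 0, 3, -22, 0, 0, 3, -22, 0, 0, 3, -22, 0, 0]'

```text
clock: 13.9
position: [0.5228, 0.0681, 0.1816]
ee_rot: [-0.0, 0.736, 0.677, -0.0]
contact_force: [-0.5, 1.0, 0.8]
width: 0.0433
gripper_force: 0.0
```

Run:
```python
from h import *
W,c=snap("wrist","w8.png"); s=get_state(); print(s["position"],s["clock"])
S,_=snap("scene","sc5.png"); D,_=snap("side","s5.png")
wh=((0,0,150),(180,75,255))
a=blobs(S,*wh,(265,195,378,250),50); b=blobs(D,*wh,(235,225,280,330),50)
print("gate",blobs(S,(22,180,120),(35,255,255),(400,190,460,245)))
a.sort(key=lambda q:q[0][0]); b.sort(key=lambda q:-q[0][1]); print(len(a),len(b))
for p,q in zip(a,b): print(p[0],q[0],np.round(tri([ray("scene",p[0][0],p[0][1]+.4),ray("side",q[0][0],q[0][1]+.4)])[0],4))
```

```text
[0.52267078 0.06918952 0.18169487] 13.95
gate [((np.float64(436.6), np.float64(213.8)), 70, [429, 211, 16, 7])]
4 4
(np.float64(280.4), np.float64(208.4)) (np.float64(263.6), np.float64(304.6)) [ 0.4332 -0.0754  0.0366]
(np.float64(321.5), np.float64(213.0)) (np.float64(252.0), np.float64(270.8)) [0.4286 0.0282 0.0371]
(np.float64(344.4), np.float64(221.6)) (np.float64(253.9), np.float64(251.4)) [0.4445 0.0886 0.0369]
(np.float64(365.2), np.float64(223.9)) (np.float64(248.8), np.float64(237.8)) [0.4418 0.1393 0.0363]
```

View pics/w8.png

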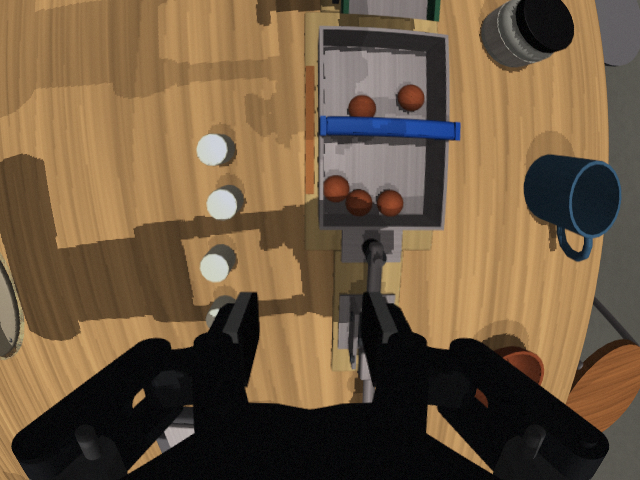

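The view from above shows all five balls in the pan, at (362,107), (411,97), (336,188), (358,202) and (390,203). The gate is back at its starting pixel, and all five cylinders are still on the bench, one of them in the arm's shadow. Next I'll pick the cylinder at (0.442, 0.139).

Call:
apply_moves --steps '[-3, 2.5, 0, 0, -6, 5, 0, 0, -8.1, 7, -2, 0, -8.1, 7, -6, 0, -8.1, 7, -10, 0, -8.1, 7, -14, 0, -8.1, 7, -17, 0, -8.1, 7, -17, 0]' --jaw 50

```text
clock: 14.72
position: [0.436, 0.1396, 0.0075]
ee_rot: [-0.003, 0.734, 0.679, -0.005]
contact_force: [-0.2, 0.6, 0.2]
width: 0.0686
gripper_force: 0.0
```

```bash
cat > cyl.py <<'E'
from h import *
W,c=snap("wrist","wc.png"); s=get_state(); p=s["position"]; print(p,s["width"],s["clock"])
b=blobs(W,(0,0,70),(180,90,255),(200,60,430,400),400)
for q in b:
    x=at("wrist",*q[0],.03,c); print(q, np.round(x,4), "delta cm",np.round((x-p)[:2]*100,1))
E
python3 cyl.py
```

```text
[0.43854095 0.13987259 0.01005261] 0.06866941791576003 14.7667
((np.float64(319.0), np.float64(287.5)), 4134, [287, 247, 65, 80]) [0.4405 0.1411 0.03  ] delta cm [0.2 0.1]
((np.float64(330.9), np.float64(368.0)), 3373, [304, 331, 57, 69]) [0.4436 0.0949 0.03  ] delta cm [ 0.5 -4.5]
```

Call:
apply_moves --steps '[0, 0, -2, 0, 0, 0, -3.5, 0, 0, 0, -4.6, 0, 0, 0, -4.6, 0]'

```text
clock: 15.1
position: [0.4422, 0.1398, -0.0333]
ee_rot: [0.0, 0.735, 0.679, 0.0]
contact_force: [-0.1, -0.3, 0.1]
width: 0.0692
gripper_force: 0.0
```

Call:
apply_moves --steps '[0, 0, 0, 0, 0, 0, 0, 0, 0, 0, 0, 0, 0, 0, 0, 0, 0, 0, 0, 0]' --jaw 255 --newtons 40

```text
clock: 15.52
position: [0.443, 0.1395, -0.0322]
ee_rot: [0.001, 0.735, 0.678, 0.001]
contact_force: [-0.9, 1.4, 7.0]
width: 0.0288
gripper_force: 39.1
```

Call:
apply_moves --steps '[0, 0, 3, 0, 0, 0, 7, 0, 0, 0, 11, 0, 3, 1.5, 12, 0, 6.5, 3, 12, 0, 10, 4.5, 12, 0, 12.2, 5.3, 12, 0, 12.2, 5.3, 12, 0]'

```text
clock: 16.18
position: [0.57, 0.194, 0.0873]
ee_rot: [0.002, 0.735, 0.678, 0.004]
contact_force: [0.7, 0.1, -0.8]
width: 0.0289
gripper_force: 39.9
```

Call:
apply_moves --steps '[0, 0, -3, 0, 0, 0, -6, 0, 0, 0, -6, 0, 0, 0, -6, 0]'

```text
clock: 16.52
position: [0.5632, 0.1918, 0.026]
ee_rot: [-0.0, 0.735, 0.678, -0.0]
contact_force: [0.2, 0.4, -1.0]
width: 0.0289
gripper_force: 40.9
```

Call:
apply_moves --steps '[0, 0, 0, 0, 0, 0, 0, 0, 0, 0, 0, 0, 0, 0, 3, 0, 0, 0, 6, 0, -4, -3, 6, 0, -7.5, -6, 6, 0, -11, -9.5, 6, 0]' --jaw 140

```text
clock: 17.18
position: [0.4658, 0.1113, 0.0871]
ee_rot: [-0.001, 0.734, 0.679, -0.0]
contact_force: [1.0, -0.7, 0.4]
width: 0.0383
gripper_force: 0.0
```

Call:
apply_moves --steps '[-0.9, -0.9, 0, 0, -0.9, -0.9, -3, 0, -0.9, -0.9, -6, 0, -0.9, -0.9, -8, 0, -0.9, -0.9, -8, 0]' --jaw 50

```text
clock: 17.6
position: [0.4551, 0.1022, 0.0036]
ee_rot: [-0.003, 0.735, 0.678, -0.003]
contact_force: [-0.3, -0.3, -1.0]
width: 0.0681
gripper_force: 0.0
```

```bash
python3 cyl.py
python3 - <<'E'
from h import *
S,_=snap("scene","sc6.png"); print([q[0] for q in blobs(S,(0,0,150),(180,75,255),(265,195,400,300),50)])
E
```

```text
[0.45691381 0.10242644 0.00522148] 0.0685440565339859 17.65
((np.float64(288.7), np.float64(317.2)), 4163, [256, 275, 63, 83]) [0.4443 0.0911 0.03  ] delta cm [-1.3 -1.1]
((np.float64(273.8), np.float64(386.6)), 1229, [248, 371, 51, 29]) [0.432  0.0501 0.03  ] delta cm [-2.5 -5.2]
[(np.float64(280.4), np.float64(208.4)), (np.float64(299.5), np.float64(208.4)), (np.float64(322.8), np.float64(212.8)), (np.float64(381.9), np.float64(263.0))]
```

Call:
apply_moves --steps '[-1.2, -1.3, 0, 0, -1.2, -1.3, 0, 0, -1.2, -1.3, -2, 0, -1.2, -1.3, -3.9, 0, -1.2, -1.3, -3.9, 0]'

```text
clock: 18.12
position: [0.4466, 0.0897, -0.0336]
ee_rot: [-0.001, 0.735, 0.678, -0.001]
contact_force: [-0.6, -0.4, -0.4]
width: 0.0689
gripper_force: 0.0
```

Call:
apply_moves --steps '[0, 0, 0, 0, 0, 0, 0, 0, 0, 0, 0, 0, 0, 0, 0, 0, 0, 0, 0, 0]' --jaw 255 --newtons 40

```text
clock: 18.53
position: [0.4485, 0.0896, -0.0314]
ee_rot: [0.001, 0.735, 0.678, 0.001]
contact_force: [-0.8, 0.5, 4.8]
width: 0.029
gripper_force: 39.2
```

Call:
apply_moves --steps '[0, 0, 4, 0, 0, 0, 8, 0, 1, 0.5, 12, 0, 4.5, 2, 12, 0, 8, 4, 12, 0, 11.5, 6, 12, 0, 15, 8, 12, 0, 17.8, 9.7, 12, 0]'

```text
clock: 19.2
position: [0.6284, 0.1879, 0.0881]
ee_rot: [0.001, 0.735, 0.678, 0.001]
contact_force: [0.3, -0.4, -0.7]
width: 0.0287
gripper_force: 40.0
```

Call:
apply_moves --steps '[0, 0, 0, 0, 0, 0, -3, 0, 0, 0, -6, 0, 0, 0, -6, 0, 0, 0, -6, 0]'

```text
clock: 19.62
position: [0.6278, 0.1873, 0.0326]
ee_rot: [0.002, 0.735, 0.678, 0.003]
contact_force: [-3.7, 0.2, 19.1]
width: 0.0291
gripper_force: 63.1
```

Call:
apply_moves --steps '[0, 0, 1, 0, -0.6, 0, 1, 0, -0.6, 0, 1, 0, -0.6, 0, 1, 0]'

```text
clock: 19.95
position: [0.6182, 0.1862, 0.0368]
ee_rot: [-0.0, 0.735, 0.678, -0.001]
contact_force: [1.3, 0.0, -0.1]
width: 0.0288
gripper_force: 59.2
```

Run:
```python
from h import *
W,c=snap("wrist","w9.png"); D,_=snap("side","s6.png"); S,_=snap("scene","sc7.png"); print(get_state()["position"],get_state()["contact_force"])
cv2.imwrite("pics/c10.png",np.hstack([cv2.resize(W[100:400,160:480],(300,300)),cv2.resize(D[160:260,250:370],(300,300)),cv2.resize(S[200:300,320:420],(200,300))])[:,:,::-1])
```

```text
[0.6188887  0.18624708 0.03636844] [-0.36544179  0.46627154 -0.03994768]
```

View pics/c10.png

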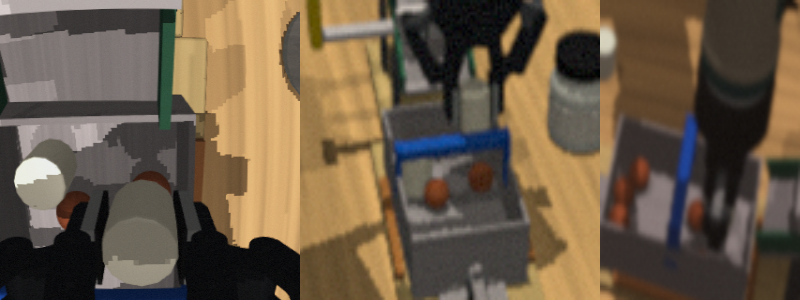

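The crop shows the second cylinder held over the pan's hopper half. The first stands in the left corner with the balls beside it, and nothing is touching, so I'll release.

Call:
apply_moves --steps '[0, 0, 0, 0, 0, 0, 0, 0, 0, 0, 0, 0, 0, 0, 3, 0, 0, 0, 6, 0, -3.5, -2, 6, 0, -7, -5, 6, 0, -10.5, -8, 6, 0]' --jaw 140

```text
clock: 20.77
position: [0.5207, 0.1119, 0.0977]
ee_rot: [0.001, 0.734, 0.679, 0.001]
contact_force: [0.0, -1.4, 0.0]
width: 0.0385
gripper_force: 0.0
```

Call:
apply_moves --steps '[-3.5, -2.5, 0, 0, -7, -5, 0, 0, -8.5, -7.7, 0, 0, -8.5, -7.7, -4, 0, -8.5, -7.7, -8, 0, -8.5, -7.7, -9, 0, -8.5, -7.7, -9, 0]' --jaw 50

```text
clock: 21.35
position: [0.4332, 0.0351, 0.0048]
ee_rot: [-0.002, 0.735, 0.678, -0.002]
contact_force: [-0.6, -0.6, 0.5]
width: 0.0685
gripper_force: 0.0
```

```bash
python3 cyl.py
python3 - <<'E'
from h import *
S,_=snap("scene","sc8.png"); print([q[0] for q in blobs(S,(0,0,150),(180,75,255),(265,195,400,300),50)])
E
```

```text
[0.43519827 0.0350655  0.0063536 ] 0.06835655731904328 21.4
((np.float64(298.8), np.float64(302.7)), 4199, [266, 261, 65, 82]) [0.4278 0.0306 0.03  ] delta cm [-0.7 -0.4]
((np.float64(300.2), np.float64(379.0)), 2095, [272, 354, 55, 46]) [ 0.4243 -0.0137  0.03  ] delta cm [-1.1 -4.9]
[(np.float64(280.2), np.float64(208.3)), (np.float64(381.8), np.float64(263.0)), (np.float64(380.2), np.float64(282.0))]
```

Call:
apply_moves --steps '[-0.7, -0.6, 0, 0, -0.7, -0.6, 0, 0, -0.7, -0.6, -2, 0, -0.7, -0.6, -4, 0, -0.7, -0.6, -4, 0]'

```text
clock: 21.87
position: [0.4275, 0.0292, -0.0339]
ee_rot: [-0.001, 0.735, 0.678, -0.001]
contact_force: [-0.6, -0.1, -0.6]
width: 0.0688
gripper_force: 0.0
```

Call:
apply_moves --steps '[0, 0, 0, 0, 0, 0, 0, 0, 0, 0, 0, 0, 0, 0, 0, 0, 0, 0, 0, 0]' --jaw 255 --newtons 40

```text
clock: 22.28
position: [0.4302, 0.0291, -0.0315]
ee_rot: [0.001, 0.735, 0.678, 0.001]
contact_force: [-2.0, 0.7, 5.3]
width: 0.0288
gripper_force: 39.2
```

Call:
apply_moves --steps '[0, 0, 4, 0, 0, 0, 8, 0, 1, 0.5, 12, 0, 4.5, 2.5, 12, 0, 8, 4.5, 12, 0, 11, 6.5, 12, 0, 13.2, 7.8, 12, 0, 13.2, 7.8, 12, 0]'

```text
clock: 22.95
position: [0.5672, 0.1098, 0.0881]
ee_rot: [0.002, 0.734, 0.679, 0.003]
contact_force: [1.8, -0.4, 0.2]
width: 0.0289
gripper_force: 40.0
```

Call:
apply_moves --steps '[0, 0, -2, 0, 0, 0, -4, 0, 0, 0, -5, 0, 0, 0, -5, 0]'

```text
clock: 23.28
position: [0.5585, 0.1068, 0.0351]
ee_rot: [-0.002, 0.735, 0.678, -0.002]
contact_force: [0.1, 0.0, -1.1]
width: 0.0292
gripper_force: 40.0
```

Call:
apply_moves --steps '[0, 0, 0, 0, 0, 0, 0, 0, 0, 0, 0, 0, 0, 0, 3, 0, 0, 0, 6, 0, -3.5, -3, 6, 0, -7, -6, 6, 0, -10.5, -9, 6, 0]' --jaw 140

```text
clock: 23.95
position: [0.4665, 0.0251, 0.0989]
ee_rot: [0.002, 0.734, 0.679, 0.001]
contact_force: [-0.2, -0.6, -0.5]
width: 0.0385
gripper_force: 0.0
```

Call:
apply_moves --steps '[-2.5, -3, 0, 0, -3.2, -4.5, 0, 0, -3.2, -4.5, -4, 0, -3.2, -4.5, -8, 0, -3.2, -4.5, -8.5, 0, -3.2, -4.5, -8.5, 0]' --jaw 50

```text
clock: 24.45
position: [0.4325, -0.019, 0.0114]
ee_rot: [-0.002, 0.735, 0.678, -0.001]
contact_force: [0.3, -0.1, 0.1]
width: 0.0686
gripper_force: 0.0
```

```bash
python3 cyl.py
python3 - <<'E'
from h import *
S,_=snap("scene","sc9.png"); print([q[0] for q in blobs(S,(0,0,150),(180,75,255),(240,195,400,300),50)])
E
```

```text
[ 0.43461074 -0.01921576  0.01281929] 0.06839507631512093 24.5
((np.float64(303.0), np.float64(333.2)), 6897, [260, 264, 86, 136]) [ 0.4271 -0.0437  0.03  ] delta cm [-0.8 -2.4]
[(np.float64(346.5), np.float64(261.9)), (np.float64(381.8), np.float64(263.1)), (np.float64(380.2), np.float64(282.0))]
```

Run:
```python
from h import *
W=cv2.imread("pics/wc.png")[:,:,::-1].copy()
for V in (110,140,170): print(V,blobs(W,(0,0,V),(180,90,255),(200,60,430,420),100))
c=calibration("wrist")
for p in [(.4237,-.0286),(.4332,-.0754)]: print(np.round(proj("wrist",(*p,.036),c)),np.round(proj("wrist",(*p,.0),c)))
D,_=snap("side","s7.png"); print(blobs(D,(0,0,120),(180,75,255),(235,225,290,330),30))
```

```text
110 [((np.float64(290.4), np.float64(315.0)), 2492, [260, 289, 61, 54]), ((np.float64(317.3), np.float64(389.5)), 1618, [291, 370, 54, 39])]
140 [((np.float64(293.1), np.float64(307.0)), 1187, [268, 290, 50, 38])]
170 []
[286. 310.] [290. 282.]
[313. 386.] [313. 351.]
[((np.float64(254.7), np.float64(289.9)), 110, [248, 285, 14, 11]), ((np.float64(263.5), np.float64(304.9)), 122, [257, 300, 14, 12])]
```

Call:
apply_moves --steps '[-1.0, -1.0, 0, 0, -1.0, -1.0, 0, 0, -1.0, -1.0, -2, 0, -1.0, -1.0, -4.6, 0, -1.0, -1.0, -4.6, 0]'

```text
clock: 25.02
position: [0.4231, -0.0285, -0.0351]
ee_rot: [-0.001, 0.735, 0.678, -0.001]
contact_force: [-0.2, 0.5, -0.4]
width: 0.0687
gripper_force: 0.0
```

Call:
apply_moves --steps '[0, 0, 0, 0, 0, 0, 0, 0, 0, 0, 0, 0, 0, 0, 0, 0, 0, 0, 0, 0]' --jaw 255 --newtons 40

```text
clock: 25.43
position: [0.4256, -0.0293, -0.0323]
ee_rot: [0.001, 0.735, 0.678, 0.001]
contact_force: [-0.2, 1.3, 6.6]
width: 0.0289
gripper_force: 39.2
```

Call:
apply_moves --steps '[0, 0, 4, 0, 0, 0, 8, 0, 1, 0.7, 12, 0, 4.3, 3, 12.5, 0, 7.7, 5.3, 12.5, 0, 11, 7.6, 12.5, 0, 14.4, 10, 12.5, 0, 17.8, 12.3, 12.5, 0]'

```text
clock: 26.1
position: [0.6038, 0.0954, 0.0924]
ee_rot: [0.001, 0.735, 0.678, 0.001]
contact_force: [0.4, -1.2, -0.8]
width: 0.0289
gripper_force: 40.0
```

Call:
apply_moves --steps '[1.2, 0.8, 0, 0, 1.2, 0.8, 0, 0, 1.2, 0.8, -2, 0, 1.2, 0.8, -4, 0, 1.2, 0.8, -5, 0, 1.2, 0.8, -5, 0]'

```text
clock: 26.6
position: [0.6111, 0.1012, 0.0391]
ee_rot: [-0.002, 0.735, 0.678, -0.002]
contact_force: [-0.8, -0.6, -0.6]
width: 0.0291
gripper_force: 40.0
```

Release, then go to the last cylinder at (0.433, −0.075).

Call:
apply_moves --steps '[0, 0, 0, 0, 0, 0, 0, 0, 0, 0, 0, 0, 0, 0, 3, 0, 0, 0, 6, 0, -3, -2.8, 6, 0, -6, -5.6, 6, 0, -9, -8.5, 6, 0]' --jaw 140

```text
clock: 27.27
position: [0.5246, 0.0162, 0.103]
ee_rot: [0.002, 0.734, 0.679, 0.001]
contact_force: [0.8, -0.6, -0.6]
width: 0.0387
gripper_force: 0.0
```

Call:
apply_moves --steps '[-3, -3, 0, 0, -6, -6, 0, 0, -8.8, -9, 0, 0, -8.8, -9, -4, 0, -8.8, -9, -8, 0, -8.8, -9, -9, 0, -8.8, -9, -9, 0, -8.8, -9, -9, 0]' --jaw 50

```text
clock: 27.93
position: [0.437, -0.0735, 0.0118]
ee_rot: [0.0, 0.735, 0.678, 0.0]
contact_force: [-0.2, -0.0, 0.8]
width: 0.0687
gripper_force: 0.0
```

```bash
python3 cyl.py
python3 - <<'E'
from h import *
S,_=snap("scene","sc10.png"); print([q[0] for q in blobs(S,(0,0,150),(180,75,255),(240,195,400,300),40)])
D,_=snap("side","s8.png"); print(blobs(D,(0,0,120),(180,75,255),(235,225,290,330),30))
E
```

```text
[ 0.43793333 -0.07363384  0.01253241] 0.06825880922870298 27.9833
((np.float64(242.5), np.float64(223.1)), 3864, [207, 187, 71, 73]) [ 0.4085 -0.0394  0.03  ] delta cm [-2.9  3.4]
[(np.float64(346.5), np.float64(261.8)), (np.float64(381.8), np.float64(263.1)), (np.float64(339.4), np.float64(273.5)), (np.float64(380.2), np.float64(282.0))]
[]
```

The last cylinder has been knocked aside to about (0.41, −0.04). I'll move over it and measure again.

Call:
apply_moves --steps '[-1.5, 1.6, 1, 0, -2.9, 3.2, 1, 0, -2.9, 3.2, 0, 0, -2.9, 3.2, 0, 0]'

```text
clock: 28.42
position: [0.4069, -0.0403, 0.0118]
ee_rot: [0.0, 0.734, 0.679, 0.0]
contact_force: [-0.2, -0.3, -0.1]
width: 0.0683
gripper_force: 0.0
```

```bash
python3 cyl.py
python3 - <<'E'
from h import *
D,_=snap("side","s9.png"); b=blobs(D,(0,0,120),(180,75,255),(215,215,310,340),30); print(b)
W=cv2.imread("pics/wc.png"); cv2.imwrite("pics/c11.png",np.hstack([W[150:390,200:440],cv2.resize(D[240:330,210:300],(240,240))[:,:,::-1]]))
for q in b: print(at("side",q[0][0],q[0][1]+.4,.036))
E
```

```text
[ 0.40799785 -0.04090685  0.01208491] 0.0684588539559949 28.4667
((np.float64(311.2), np.float64(282.9)), 3876, [280, 243, 64, 78]) [ 0.4076 -0.038   0.03  ] delta cm [-0.   0.3]
[((np.float64(300.4), np.float64(232.1)), 181, [290, 220, 20, 20]), ((np.float64(307.9), np.float64(262.3)), 36, [306, 257, 4, 14]), ((np.float64(248.4), np.float64(295.0)), 108, [242, 290, 14, 12])]
[0.56050297 0.12919866 0.036     ]
[0.55116075 0.02441119 0.036     ]
[ 0.40892428 -0.04066224  0.036     ]
```

View pics/c11.png

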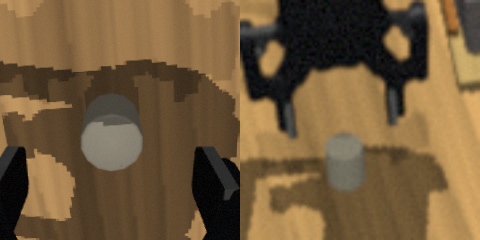

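The cylinder is upright at about (0.408, −0.040), centred between the fingers. I'll descend and grip.

Call:
apply_moves --steps '[0, 0.1, -2, 0, 0, 0.1, -4, 0, 0, 0.1, -4.6, 0, 0, 0.1, -4.6, 0]'

```text
clock: 28.85
position: [0.4071, -0.0402, -0.0355]
ee_rot: [-0.001, 0.735, 0.678, -0.001]
contact_force: [-0.4, -0.2, 0.0]
width: 0.0687
gripper_force: 0.0
```

Call:
apply_moves --steps '[0, 0, 0, 0, 0, 0, 0, 0, 0, 0, 0, 0, 0, 0, 0, 0, 0, 0, 0, 0]' --jaw 255 --newtons 40

```text
clock: 29.27
position: [0.4084, -0.0405, -0.0338]
ee_rot: [0.001, 0.735, 0.678, 0.001]
contact_force: [-0.2, -0.6, 6.3]
width: 0.0289
gripper_force: 39.3
```

Run:
```python
from h import *
# where are the four in the pan (stand coords), from scene pixels at guessed top heights
for u,v in [(346.5,261.8),(381.8,263.1),(339.4,273.5),(380.2,282.0)]:
    for z in (.052,.046):
        p=at("scene",u,v,z)-[.5908,.1446,0]; print((u,v),z,np.round([p[0]*.0867+p[1]*.9962,-.9962*p[0]+.0867*p[1]],3))
S=cv2.imread("pics/sc10.png")[:,:,::-1].copy(); print(blobs(S,(0,0,150),(180,75,255),(240,195,400,300),40))
print(blobs(S,(0,110,60),(14,230,255),(315,240,395,290),12))
```

```text
(346.5, 261.8) 0.052 [-0.034  0.012]
(346.5, 261.8) 0.046 [-0.034  0.017]
(381.8, 263.1) 0.052 [0.044 0.031]
(381.8, 263.1) 0.046 [0.044 0.036]
(339.4, 273.5) 0.052 [-0.041 -0.024]
(339.4, 273.5) 0.046 [-0.042 -0.02 ]
(380.2, 282.0) 0.052 [ 0.051 -0.021]
(380.2, 282.0) 0.046 [ 0.05  -0.017]
[((np.float64(346.5), np.float64(261.8)), 144, [339, 255, 16, 15]), ((np.float64(381.8), np.float64(263.1)), 108, [376, 258, 13, 11]), ((np.float64(339.4), np.float64(273.5)), 101, [333, 269, 13, 10]), ((np.float64(380.2), np.float64(282.0)), 144, [371, 278, 18, 10])]
[((np.float64(331.7), np.float64(261.7)), 223, [324, 250, 16, 25]), ((np.float64(368.6), np.float64(271.3)), 77, [364, 267, 10, 10])]
```

Call:
apply_moves --steps '[0, 0, 4, 0, 0, 0, 8, 0, 1, 1, 12, 0, 3.5, 4, 12.5, 0, 6, 7, 12.5, 0, 8.5, 10, 12.5, 0, 11, 13, 12.5, 0, 13.5, 16, 12.5, 0]'

```text
clock: 29.93
position: [0.5431, 0.1215, 0.0907]
ee_rot: [0.0, 0.735, 0.678, 0.0]
contact_force: [0.5, -0.0, -0.7]
width: 0.0289
gripper_force: 39.9
```

Call:
apply_moves --steps '[2.5, 3, 0, 0, 4.4, 5, 0, 0, 4.4, 5, 0, 0, 4.4, 5, 0, 0, 4.4, 5, -2, 0, 4.4, 5, -4, 0, 4.4, 5, -5.5, 0, 4.4, 5, -5.5, 0]'

```text
clock: 30.6
position: [0.582, 0.1681, 0.0322]
ee_rot: [-0.002, 0.735, 0.678, -0.004]
contact_force: [-0.7, -0.7, -1.3]
width: 0.0284
gripper_force: 40.0
```

Run:
```python
from h import *
s=get_state(); print(s["position"],s["contact_force"],s["width"])
p=s["position"]-[.5908,.1446,0]; print(np.round([p[0]*.0867+p[1]*.9962,-.9962*p[0]+.0867*p[1]],4))
```

```text
[0.58198276 0.16805512 0.03215283] [-0.6909346  -0.68555064 -1.30411709] 0.02844359468134379
[0.0226 0.0108]
```

Call:
apply_moves --steps '[0.5, 0.4, 0, 0, 0.5, 0.4, 0, 0, 0.5, 0.4, -0.8, 0, 0.5, 0.4, -1.7, 0, 0.5, 0.4, -1.7, 0]'

```text
clock: 31.02
position: [0.59, 0.1735, 0.0168]
ee_rot: [-0.001, 0.735, 0.678, -0.001]
contact_force: [0.4, -0.0, -0.7]
width: 0.0293
gripper_force: 40.0
```

Call:
apply_moves --steps '[0, 0, 0, 0, 0, 0, 0, 0, 0, 0, 0, 0, 0, 0, 0, 0, 0, 0, 3, 0, 0, 0, 7, 0, 0, 0, 11, 0, 0, -4, 14, 0]' --jaw 140

```text
clock: 31.68
position: [0.5934, 0.1455, 0.1577]
ee_rot: [0.0, 0.733, 0.68, 0.004]
contact_force: [2.1, -0.3, 1.0]
width: 0.0385
gripper_force: 0.0
```

Call:
apply_moves --steps '[-1.5, -4, 0, 0, -3, -8, 0, 0, -3, -9, 0, 0, -3, -9, 0, 0, -3, -9, 0, 0]'

```text
clock: 32.1
position: [0.5617, 0.0504, 0.1536]
ee_rot: [0.0, 0.736, 0.677, 0.001]
contact_force: [-0.2, 0.6, -0.3]
width: 0.0384
gripper_force: 0.0
```

Run:
```python
from h import *
W,c=snap("wrist","w12.png"); s=get_state(); print(s["position"],s["clock"])
D,_=snap("side","s12.png"); S,_=snap("scene","sc12.png")
k=blobs(S,(0,170,60),(10,255,255),(200,200,260,260)),blobs(D,(0,170,60),(10,255,255),(310,280,370,330)); print(k)
print("gate",blobs(S,(22,180,120),(35,255,255),(400,190,460,245)))
cv2.imwrite("pics/c12.png",np.hstack([cv2.resize(W[0:300,200:500],(400,400)),cv2.resize(D[180:300,270:370],(333,400)) ])[:,:,::-1])
```

```text
[0.5618124  0.05114925 0.15334102] 32.15
([((np.float64(230.4), np.float64(230.2)), 202, [220, 223, 24, 15])], [((np.float64(339.2), np.float64(306.8)), 240, [332, 295, 17, 23])])
gate [((np.float64(436.6), np.float64(213.8)), 70, [429, 211, 16, 7])]
```

View pics/c12.png

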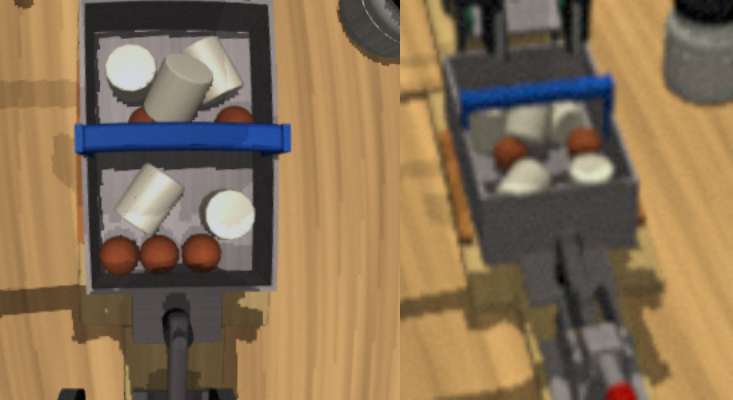

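All five cylinders and all five balls are in the pan below the rim, with one cylinder leaning in the hopper half at (180,90). The clamp and gate pixels haven't changed, so I'll go back to the knob and throw the clamp open.

Call:
apply_moves --steps '[0, -4, 0, 0, 0, -8, 0, 0, 0, -12, 0, 0, 0, -16, 0, 0, 0, -20, 0, 0, 0, -22.6, 0, 0, 0, -22.6, -3, 0, 0, -22.6, -6, 0]' --jaw 70

```text
clock: 32.92
position: [0.5642, -0.1773, 0.094]
ee_rot: [0.003, 0.735, 0.678, 0.001]
contact_force: [0.0, 0.7, -0.1]
width: 0.0619
gripper_force: 0.0
```

Call:
apply_moves --steps '[0, 0, 0, 0, 0, 0, -4, 0, 0, 0, -7.5, 0, 0, 0, -7.5, 0, 0, 0, -7.5, 0]'

```text
clock: 33.33
position: [0.5609, -0.174, 0.0177]
ee_rot: [-0.002, 0.734, 0.679, -0.001]
contact_force: [0.9, 0.6, 0.6]
width: 0.0619
gripper_force: 0.0
```

Call:
apply_moves --steps '[0, 0, 0, 0, 0, 0, 0, 0, 0, 0, 0, 0, 0, 0, 0, 0, 0, 0, 0, 0]' --jaw 255 --newtons 25

```text
clock: 33.75
position: [0.5619, -0.1758, 0.0211]
ee_rot: [0.001, 0.735, 0.678, 0.0]
contact_force: [-2.5, 0.4, 4.8]
width: 0.0305
gripper_force: 24.3
```

Call:
apply_moves --steps '[0.02, 0.23, 0.81, 0, 0.05, 0.56, 1.6, 0, 0.08, 0.88, 2.26, 0, 0.11, 1.3, 2.96, 0, 0.15, 1.73, 3.61, 0, 0.19, 2.24, 4.23, 0, 0.25, 2.88, 4.86, 0, 0.31, 3.53, 5.46, 0]'

```text
clock: 34.42
position: [0.5648, -0.1403, 0.0738]
ee_rot: [0.001, 0.735, 0.678, -0.0]
contact_force: [0.7, -3.0, -1.7]
width: 0.0307
gripper_force: 24.8
```

Call:
apply_moves --steps '[0.06, 0.72, 0.54, 0, 0.12, 1.47, 1.0, 0, 0.19, 2.27, 1.39, 0, 0.27, 3.09, 1.74, 0, 0.35, 3.97, 1.99, 0, 0.42, 4.8, 2.19, 0, 0.49, 5.67, 2.34, 0, 0.57, 6.55, 2.34, 0]'

```text
clock: 35.08
position: [0.5705, -0.0736, 0.0972]
ee_rot: [0.0, 0.735, 0.678, 0.0]
contact_force: [-2.1, -3.5, 8.1]
width: 0.0303
gripper_force: 26.0
```

Call:
apply_moves --steps '[0, 0.2, 0, 0, 0, 0.2, 0, 0, 0, 0.2, 0, 0]'

```text
clock: 35.33
position: [0.5708, -0.0704, 0.0972]
ee_rot: [-0.0, 0.735, 0.678, 0.001]
contact_force: [-0.4, -0.5, 6.5]
width: 0.0301
gripper_force: 26.0
```

Call:
apply_moves --steps '[0, 0, 0, 0, 0, 0, 0, 0, 0, 0, 0, 0, 0, 0, 0, 0, 0, 0, 3, 0, 0, 0, 7, 0, 0, 0, 11, 0, 0, 0, 11, 0]' --jaw 70

```text
clock: 36.0
position: [0.575, -0.0735, 0.2143]
ee_rot: [0.006, 0.735, 0.678, 0.004]
contact_force: [0.8, 0.2, 0.9]
width: 0.0618
gripper_force: 0.0
```

Call:
apply_moves --steps '[0.5, 3, 0, 7, 0.7, 6, 0, 14, 0.9, 9, 0, 21, 1.1, 12, 0, 28, 1.4, 15, 0, 35, 1.6, 18, 0, 42, 1.8, 20, 0, 49, 2, 21.5, 0, 56]'

```text
clock: 36.67
position: [0.5897, 0.145, 0.2056]
ee_rot: [-0.001, 0.327, 0.945, 0.001]
contact_force: [-0.1, 0.6, 0.1]
width: 0.0622
gripper_force: 0.0
```

Call:
apply_moves --steps '[0, 0, 0, 7, 0, 0, 0, 14, 0, 0, 0, 21, 0, 0, 0, 28, 0, 0, 0, 34, 0, 0, 0, 34, 0, 0, 0, 34, 0, 0, 0, 34]' --jaw 100

```text
clock: 37.33
position: [0.59, 0.1424, 0.2059]
ee_rot: [-0.0, 0.041, 0.999, 0.0]
contact_force: [0.2, 0.3, -0.1]
width: 0.0521
gripper_force: 0.0
```

Run:
```python
from h import *
W,c=snap("wrist","w13.png"); s=get_state(); print(s["position"],s["ee_rot"],s["clock"])
h=cv2.cvtColor(W,cv2.COLOR_RGB2HSV); m=cv2.inRange(h,(105,150,40),(130,255,255)); m[:, :150]=0; m[:,500:]=0
n,_,st,ce=cv2.connectedComponentsWithStats(m); i=1+np.argmax(st[1:,4]); print(st[i],ce[i])
ys,xs=np.where(_==i); pts=np.array([at("wrist",u,v,.094,c)[:2] for u,v in list(zip(xs,ys))[::5]])
print(pts.mean(0),cv2.minAreaRect((pts*1000).astype(np.float32)))
S,_2=snap("scene","sc13.png"); D,_2=snap("side","s13.png")
print(blobs(S,(0,170,60),(10,255,255),(245,190,290,240)),blobs(D,(0,170,60),(10,255,255),(310,220,350,280)))
q=[]
for a in [(256,172),(176,162),(240,213),(159,200)]: q.append(at("scene",*a,.04))
print("scene plate",np.round(q,3).tolist(),np.mean(q,0))
q=[at("side",*a,.04) for a in [(212,357),(229,464),(288,342),(316,446)]]; print("side plate",np.round(q,3).tolist(),np.mean(q,0))
```

```text
[0.59004772 0.14238682 0.20597994] [-2.09732834e-04  4.10648160e-02  9.99156456e-01  1.17548334e-04] 37.3833
[ 303  157   19  128 2035] [312.21572482 220.49287469]
[0.58468833 0.14349142] ((586.17724609375, 143.5092010498047), (13.270886421203613, 106.8363037109375), 86.78514099121094)
[((np.float64(264.1), np.float64(217.8)), 196, [257, 209, 14, 22])] [((np.float64(324.6), np.float64(222.4)), 25, [322, 220, 7, 6]), ((np.float64(331.2), np.float64(249.2)), 238, [324, 238, 16, 27])]
scene plate [[0.319, -0.168, 0.04], [0.325, -0.389, 0.04], [0.47, -0.169, 0.04], [0.468, -0.381, 0.04]] [ 0.39540622 -0.27682832  0.04      ]
side plate [[0.317, -0.183, 0.04], [0.314, -0.4, 0.04], [0.458, -0.185, 0.04], [0.453, -0.405, 0.04]] [ 0.3855602  -0.29316349  0.04      ]
```

Call:
apply_moves --steps '[-0.1, 0.15, -4, 0, -0.1, 0.15, -8, 0, -0.1, 0.15, -12, 0, -0.1, 0.15, -14, 0, -0.1, 0.15, -16, 0, -0.1, 0.15, -17, 0, -0.1, 0.15, -17.8, 0, -0.1, 0.15, -17.8, 0]'

```text
clock: 38.15
position: [0.5885, 0.1437, 0.0271]
ee_rot: [-0.001, 0.04, 0.999, -0.0]
contact_force: [-0.5, 0.3, -0.2]
width: 0.0519
gripper_force: 0.0
```

Call:
apply_moves --steps '[0, 0, 0, 0, 0, 0, 0, 0, 0, 0, 0, 0, 0, 0, 0, 0, 0, 0, 0, 0, 0, 0, 0, 0, 0, 0, 0, 0, 0, 0, 0, 0]' --jaw 255 --newtons 110

```text
clock: 38.82
position: [0.5904, 0.1443, 0.03]
ee_rot: [0.002, 0.04, 0.999, 0.0]
contact_force: [-0.7, 0.8, 5.8]
width: 0.0117
gripper_force: 107.6
```

Call:
apply_moves --steps '[0, 0, 0.6, 0, 0, 0, 1.5, 0, 0, 0, 2.7, 0, 0, 0, 4, 0, 0, 0, 5.3, 0, 0, 0, 6.5, 0, 0, 0, 7.5, 0, 0, 0, 8, 0]'

```text
clock: 39.48
position: [0.5886, 0.1444, 0.1087]
ee_rot: [-0.001, 0.04, 0.999, 0.001]
contact_force: [0.6, 2.0, -11.0]
width: 0.0117
gripper_force: 107.4
```

Call:
apply_moves --steps '[0, 0, 0.5, 0, 0, 0, 1.5, 0, 0, 0, 2.5, 0, 0, 0, 3.5, 0, 0, 0, 4, 0, 0, 0, 4, 0]'

```text
clock: 39.98
position: [0.5906, 0.1438, 0.1504]
ee_rot: [0.002, 0.04, 0.999, 0.0]
contact_force: [1.0, 0.5, -9.9]
width: 0.0115
gripper_force: 107.6
```

Run:
```python
from h import *
s=get_state(); print(s["position"],s["ee_rot"],s["contact_force"],s["moment"],s["width"])
S,_=snap("scene","sc14.png"); D,_=snap("side","s14.png"); W,_=snap("wrist","w14.png")
print(blobs(S,(22,180,120),(35,255,255),(400,190,460,245)))
cv2.imwrite("pics/c14.png",np.hstack([cv2.resize(S[150:300,290:440],(400,400)),cv2.resize(D[120:270,250:400],(400,400))])[:,:,::-1])
```

```text
[0.590552   0.1438252  0.15038853] [1.99831908e-03 4.01084457e-02 9.99193315e-01 1.97075237e-04] [ 0.95581278  0.46811975 -9.87572233] [ 0.03252757 -0.12911458 -0.02746889] 0.011546997363856167
[((np.float64(436.6), np.float64(213.8)), 71, [429, 211, 16, 7])]
```

View pics/c14.png

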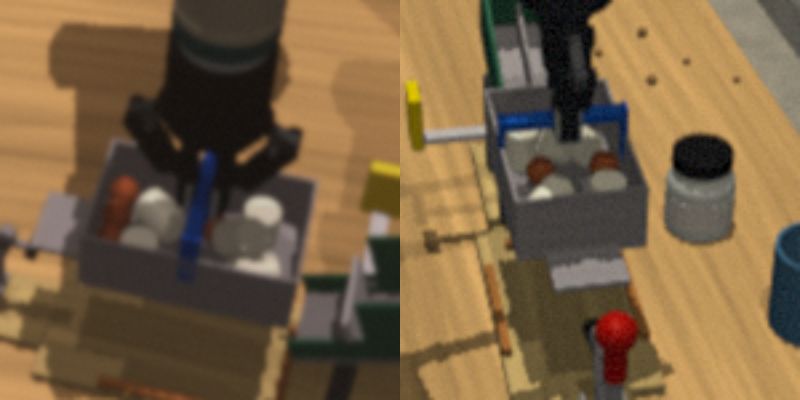

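The crop shows the pan lifted level with everything in it, and the knob upright. I'll carry it back towards the robot first, clear of the knob, then sideways to the scale.

Call:
apply_moves --steps '[-1, 0, 0.3, 0, -3, 0, 0.6, 0.5, -5.5, 0, 1, 1, -8, 0, 1, 2, -10.5, 0, 1, 3, -13, -0.5, 1, 4, -15.5, -2, 1, 4, -17.5, -4, 1, 4]'

```text
clock: 40.8
position: [0.4101, 0.1045, 0.1578]
ee_rot: [-0.002, 0.004, 1.0, 0.0]
contact_force: [-0.5, -0.8, -8.4]
width: 0.0118
gripper_force: 107.7
```

Call:
apply_moves --steps '[-1, -2.5, 0, 0, -2, -5, 0, 0, -2.7, -7.5, 0, 0, -2.7, -10, 0, 0, -2.7, -12.5, 0, 0, -2.7, -15, 0, 0, -2.7, -17.5, 0, 0, -2.7, -20, 0, 0]'

```text
clock: 41.47
position: [0.3857, -0.0967, 0.1583]
ee_rot: [-0.0, 0.005, 1.0, 0.0]
contact_force: [0.3, 0.2, -9.1]
width: 0.0121
gripper_force: 107.7
```

Call:
apply_moves --steps '[0, -2.5, 0, 0, 0, -5, 0, 0, 0, -7.5, 0, 0, 0, -10, 0, 0, 0, -12, 0, 0, 0, -13.2, 0, 0, 0, -13.8, 0, 0, 0, -13.8, 0, 0]'

```text
clock: 42.13
position: [0.3868, -0.2346, 0.1581]
ee_rot: [-0.0, 0.006, 1.0, 0.0]
contact_force: [0.6, 0.8, -8.9]
width: 0.0122
gripper_force: 107.8
```

Run:
```python
from h import *
W,c=snap("wrist","w15.png"); s=get_state(); print(s["position"],s["ee_rot"],s["contact_force"],s["width"],s["clock"])
S,_=snap("scene","sc15.png");D,_=snap("side","s15.png")
o=s["position"]
# remeasure plate corners from the first pictures: fit bright plate mask
for n in("scene","side"):
    im=cv2.imread(f"pics/{n}0.png")[:,:,::-1].copy(); h=cv2.cvtColor(im,cv2.COLOR_RGB2HSV)
    m=cv2.inRange(h,(0,0,120),(180,50,255)); b=(150,150,265,225) if n=="scene" else (195,330,325,475)
    M=np.zeros_like(m); M[b[1]:b[3],b[0]:b[2]]=m[b[1]:b[3],b[0]:b[2]]; M=cv2.morphologyEx(M,cv2.MORPH_OPEN,np.ones((3,3)))
    k=max(cv2.findContours(M,0,2)[0],key=cv2.contourArea)
    q=cv2.approxPolyDP(k,8,True)[:,0]; print(n,cv2.contourArea(k),q.tolist())
    for z in (.03,.04):
        P=np.array([at(n,*p,z)[:2] for p in k[:,0]]); print(z,[np.round(v,1) for v in cv2.minAreaRect((P*1000).astype(np.float32))])
```

```text
[ 0.3866877  -0.23321178  0.15801706] [-2.98372274e-04  5.62061870e-03  9.99983715e-01  9.43322087e-04] [-0.49954726  0.54399703 -9.4932853 ] 0.011793900658249085 42.1833
scene 3108.0 [[158, 193], [238, 208], [252, 171], [176, 160]]
0.03 [array([ 372.1, -288.9]), array([220.2, 148.1]), np.float64(89.6)]
0.04 [array([ 381.6, -284.3]), array([217.9, 146.6]), np.float64(89.6)]
side 8624.5 [[286, 340], [213, 354], [229, 459], [314, 440]]
0.03 [array([ 387.2, -277.3]), array([222.4, 141.5]), np.float64(89.5)]
0.04 [array([ 386.3, -284.5]), array([219.8, 139.9]), np.float64(89.5)]
```

Call:
apply_moves --steps '[-0.1, -1.5, 0, 0, -0.2, -3.5, 0, 0, -0.2, -5, 0, 0, -0.2, -5, 0, 0, -0.2, -5, -2, 0, -0.2, -5, -4.5, 0, -0.2, -5, -6.5, 0, -0.2, -5, -8, 0]'

```text
clock: 42.95
position: [0.3844, -0.2823, 0.0766]
ee_rot: [-0.001, 0.005, 1.0, 0.002]
contact_force: [-0.3, 0.1, -9.5]
width: 0.012
gripper_force: 108.1
```

Call:
apply_moves --steps '[0, 0, 0, 0, 0, 0, -0.5, 0, 0, 0, -1, 0, 0, 0, -1.4, 0, 0, 0, -1.4, 0]'

```text
clock: 43.37
position: [0.3853, -0.2841, 0.0642]
ee_rot: [0.0, 0.005, 1.0, 0.0]
contact_force: [-0.4, 0.5, -9.1]
width: 0.0116
gripper_force: 108.5
```

Call:
apply_moves --steps '[0, 0, -0.2, 0, 0, 0, -0.4, 0, 0, 0, -0.5, 0, 0, 0, -0.5, 0]'

```text
clock: 43.7
position: [0.3851, -0.2841, 0.0592]
ee_rot: [-0.0, 0.005, 1.0, 0.0]
contact_force: [-0.3, -0.5, -9.8]
width: 0.012
gripper_force: 108.4
```

Call:
apply_moves --steps '[0, 0, -0.1, 0, 0, 0, -0.2, 0, 0, 0, -0.3, 0, 0, 0, -0.3, 0]'

```text
clock: 44.03
position: [0.3854, -0.2844, 0.058]
ee_rot: [0.0, 0.005, 1.0, -0.0]
contact_force: [-2.4, 1.4, 5.6]
width: 0.0117
gripper_force: 110.5
```

Contact at 0.058, as predicted. I'll release and rise.

Call:
apply_moves --steps '[0, 0, 0.1, 0, 0, 0, 0.1, 0, 0, 0, 0.1, 0, 0, 0, 0.1, 0, 0, 0, 0.1, 0, 0, 0, 0.1, 0]' --jaw 150 --newtons 20

```text
clock: 44.53
position: [0.3853, -0.2843, 0.0573]
ee_rot: [0.0, 0.005, 1.0, -0.0]
contact_force: [-0.1, -1.0, -0.2]
width: 0.0349
gripper_force: 0.0
```

Call:
apply_moves --steps '[0, 0, 2, 0, 0, 0, 5, 0, 0, 0, 9, 0, 0, 0, 13, 0, 0, 0, 16, 0, 0, 0, 16, 0, 0, 0, 16, 0, 0, 0, 16, 0]'

```text
clock: 45.2
position: [0.3847, -0.2837, 0.2165]
ee_rot: [-0.0, 0.005, 1.0, 0.0]
contact_force: [-0.7, -0.3, -1.3]
width: 0.0351
gripper_force: 0.0
```

Run:
```python
from h import *
W,c=snap("wrist","w16.png"); s=get_state(); print(s["position"],s["contact_force"],s["width"],s["clock"])
S,_=snap("scene","sc16.png"); D,_=snap("side","s16.png")
bl=((105,150,60),(130,255,255))
a=blobs(S,*bl,(150,130,270,230)); b=blobs(D,*bl,(190,300,340,480)); print(a,b)
for p in a[:2]:
  for q in b[:2]: print(tri([ray("scene",*p[0]),ray("side",*q[0])]))
h=cv2.cvtColor(W,cv2.COLOR_RGB2HSV); m=cv2.inRange(h,(105,150,40),(130,255,255)); n,l,st,ce=cv2.connectedComponentsWithStats(m); i=1+np.argmax(st[1:,4]); print(st[i],at("wrist",*ce[i],.122,c))
print("whites wrist",[(q[0],q[1]) for q in blobs(W,(0,0,150),(60,60,255),(180,60,460,330),150)],"balls",[(q[0],q[1]) for q in blobs(W,(0,110,60),(14,255,255),(180,60,460,330),80)])
print("gate",blobs(S,(22,180,120),(35,255,255),(400,190,460,245)),"knob",blobs(S,(0,170,60),(10,255,255),(245,190,290,240)))
```

```text
[ 0.38436677 -0.28337757  0.21580991] [-0.07787935 -0.36274507 -0.35782286] 0.03494295260792885 45.25
[((np.float64(205.4), np.float64(152.6)), 56, [200, 146, 10, 17])] [((np.float64(256.9), np.float64(365.6)), 531, [225, 355, 64, 27])]
(array([ 0.37727593, -0.28351574,  0.12789486]), [0.010028960451591356, 0.010028960451591297])
[ 299  159   19  134 2310] [ 0.37827349 -0.28553309  0.122     ]
whites wrist [((np.float64(224.4), np.float64(155.1)), 1212), ((np.float64(343.1), np.float64(149.1)), 1574), ((np.float64(411.1), np.float64(217.0)), 961), ((np.float64(361.5), np.float64(163.1)), 385), ((np.float64(278.5), np.float64(183.4)), 493), ((np.float64(343.7), np.float64(206.6)), 487), ((np.float64(369.3), np.float64(242.7)), 628), ((np.float64(209.0), np.float64(259.9)), 351)] balls [((np.float64(236.3), np.float64(176.9)), 297), ((np.float64(327.6), np.float64(190.2)), 422), ((np.float64(262.0), np.float64(212.4)), 319), ((np.float64(239.4), np.float64(221.7)), 219)]
gate [((np.float64(436.6), np.float64(213.8)), 68, [429, 211, 16, 7])] knob [((np.float64(266.0), np.float64(218.0)), 200, [259, 209, 14, 22])]
```

```bash
python3 -c "
from rig import *
print(sign_off())"
```

```text
the job is handed in; nothing more can be done
None
```

I handed the job in after about 45 s of robot time; no verdict came back. The pan stands on the scale with its cross-bar about 7 mm from the plate's middle. All five balls and five cylinders were last seen in it just after lifting, the gate is shut and the clamp is open.

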